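Pin the electrode sandwich on the resistance test stand

ROBOT

A 7-joint arm with a two-finger parallel gripper is mounted at the origin on the work surface. World frame = base frame: x ahead of the robot, y to its left, z up, the work surface at z = 0. Lengths are in m, angles in rad, forces in N, time in s.
With the tool pointing down it reaches from about 0.425 to 0.825 m from the base axis. Payload 3.6 kg.
Tool frame: the origin (TCP) lies at the centre of the arm's flange, where the gripper is bolted on; the fingertips stand 186 mm ahead of it and the grasp point (between the pads) lies 167 mm ahead of it; x points along the fingers, y is the direction in which the jaws open and shut, and the axes are right-handed (so a half turn about x gives the same grasp; the last joint's range is limited). The gripper opens to 93 mm and grips with 3 to 60 N. Pads are 15 mm wide; open, the fingers measure 128 mm over their backs; the gripper's body (75 mm by 188 mm) begins 65 mm behind the grasp point.
Start: joints at [-1.175, 0.615, -0.013, 1.423, 0.008, 1.103, -0.04], TCP at [0.266, 0.593, 0.405] pointing down, gripper open.
Joint ranges: [-3.12, 3.12], [-0.3, 2.06], [-1.34, 1.32], [0.26, 2.42], [-1.36, 4.5], [0.01, 1.98], [-2.84, 2.84]. Speed limits (rad/s): [2.79, 2.79, 3.14, 3.14, 3.14, 3.14, 3.14].

INTERFACE

Orientations are given as a unit quaternion [x, y, z, w].
In Python, from bench import r gives the robot as it stands.
- The arm moves only by the shell command python3 -m crank 'ROWS' [OPENING] [FORCE]. ROWS is JSON, a list of rows, each an object of numbers: "x", "y", "z": the shift along the tool's x, y, z in m; "yaw": the turn about the tool's x in degrees. In form: [{"x": .., "y": .., "z": .., "yaw": ..}, ...]. A call has 1 to 12 rows; each row shifts and turns the commanded pose from where the row before left it, along the tool's axes as they then stand; what a row does not reach is not made up. A row lasts 1/12 s, in which the tool goes at most 41.7 mm and 7.16 degrees, less where a joint would pass 70% of its speed; a pose out of reach is approached as far as the arm can. A call with a gripper value outside its range is refused whole. OPENING is the closure, from 0 (fully open) to 1 (shut), set as the call begins (- or left out, the last holds). The fingers move at their own pace and stop on an object; FORCE is the grip in N (left out, the last holds). Time passes only in rows, so rows that do not move let the fingers close. It gives the time, the measured TCP pose, the force and the opening at its end, in the units of the state.
- r.read_state(): the state, without advancing time (a new reading comes with each control period).
- r.grab_frame(name): name is "scene" or "top" or "wrist"; returns a dict with "frame" (400x640x3 uint8, blue, green, red), "vfov" (degrees; the focal length in pixels is half the picture's height over the tangent of half this angle, whatever the lens; pixels are square), "cx", "cy" (the principal point, pixels), "D" ([k1, k2, p1, p2, k3] as OpenCV has them; the pictures are not rectified), "R" (3x3) and "t" (3): a world point X has camera coordinates R X + t. Camera axes: x right, y down, z forward; pixel columns grow to the right and rows downward; lengths in m; the calibration is good to about 2 mm. A picture is of the moment at which its call begins. There is no depth.
- r.job_done(): hands the job in, once; it reports no verdict.
Trained networks look in a picture, given as the dict that the camera call returned (one of the last four; its "shot" number tells which), for a name from the list of things; names that differ only in an ending like _2 or _b are one class to them, and where a whole thing is asked for, a point or a joint stands for the part that bears it (a point fixed in the world has none). Each returns a list of dicts, best first, with "p" (0 to 1); they miss things now and then, are a little off and sometimes report something else, mostly with a low value. They report only what shows in the picture. A call takes as long as a camera call.
- r.recognise(target, picture): "extent" ([left, top, right, bottom] in pixels, round what is visible of it).
The state is a dict: "time": time; "q": joint angles; "joint_vel": joint speeds; "effort": joint torques, N m; "eef_pos": TCP position; "orientation": TCP orientation; "contact_force": force on the tool from outside, world axes, zero at the start; "ft_torque": the same for the moment, N m; "opening": finger opening in m.
Only numpy, scipy, OpenCV 4.12 (cv2) and the standard library are available. Lean on these libraries where they do the work, as an engineer would, in place of code of your own. Each camera call takes 0.05 s, during which the arm holds its last target.

TASK

On the test stand's brown base a sample board lies loosely between two brass electrode plates. Square the three up snugly against both aluminium stops so that their holes line up over the bush in the base, then pass the longer white locating pin down through all of them until its head sits fully home on the top plate, and let go. Feel your way: do not shove the plates against the stops or force the pin, keep the plates in their order, and leave everything else where it is.

Things in the scene. Friction and masses are not known exactly. Their poses are not given: they have to be found in the camera images.
- stand: Fixed test stand: red-brown slab 180 (x) by 260 (y) mm, its top flat at z = 25. Origin: centre of the underside, x to the back; mm. Bush: vertical 10.6 mm hole, 19 deep, in the top at x -30, y 20. Two stops on the slab, 22 high, 12 thick: rear, face at x = -5, y -10 to 50; side, face at y = -15, x -48 to -12; a plate snug on both has its hole over the bush. Column 180 high at (62, -88), probe arm to the back.
- lower_plate: Plate 50 mm (its x) by 70 mm (its y), brass, 10 mm thick, about 0.28 kg, ground smooth; a plain 11 mm hole goes through its centre. Origin: hole axis at the underside, z up. Starts 4 to 16 mm in front (stand -x) and 6 to 18 mm left (stand +y) of its place, turned up to 0.1 rad. Lies lowest, on the slab.
- sample: Plate 50 mm (its x) by 70 mm (its y), pale laminate board, 6 mm thick, 0.04 kg; a plain 11 mm hole goes through its centre. Origin: hole axis at the underside, z up. Starts 4 to 16 mm in front (stand -x) and 6 to 18 mm left (stand +y) of its place, turned up to 0.1 rad. Lies between the two brass plates.
- upper_plate: Plate 50 mm (its x) by 70 mm (its y), brass, 10 mm thick, about 0.28 kg, ground smooth; a plain 11 mm hole goes through its centre. Origin: hole axis at the underside, z up. Starts 4 to 16 mm in front (stand -x) and 6 to 18 mm left (stand +y) of its place, turned up to 0.1 rad. Lies on top; its top is 26 mm above the slab.
- pin: The longer white plastic locating pin, 74 mm long, 30 g: shank 10 mm wide and 42 mm long, nearly square-ended; head 16 mm wide, 32 mm high above the shank. Origin: on the axis at the lower tip, z up to the head, whose underside is 42 mm above it and lies on the upper plate when the pin is home. Stands loose in the pin block, head's underside 46 mm above the table.
- pin_block: Fixed grey block 60 (x) by 120 (y) by 34 mm high with two 12.5 mm holes 30 mm deep at y = -30 and +30 mm; one holds the long pin, the other the short pin. Origin: centre of the underside.
- short_pin: Short white pin, not needed: shank 10 mm wide, 32 mm long; head 13 mm wide, 20 mm high (10 mm lower and smaller than the long pin's head). Stands in the other hole of the block. Origin at its tip, z up.
- weight: Small steel knob weight, 34 mm wide, 44 mm high, standing on the stand's slab in front of the column (two fixed black terminals, 22 mm high, stand at the slab's back left). Bystander, not needed; origin under its centre.
- vial: Amber glass vial, 28 mm wide, 50 mm high, standing behind the pin block. Bystander, not needed; origin under its centre.
- meter: Handheld meter, 150 by 78 by 34 mm, lying on the left. Bystander, not needed; origin under its centre.
- tweezers: Steel tweezers, 120 mm long, lying near the robot. Bystander, not needed; origin under its centre.
- pen: Pen, 140 mm long, lying on the notepad at the right near the robot. Bystander, not needed; origin under its centre.

How it is judged:
At the end, for the whole second after the job is handed in: Long pin upright through the three plates into the bush, head down on the upper plate within 2 mm, tip over 10 mm down the bush and within 1.5 mm of its middle; plates flat, in their order, square to the stops within 0.06 rad, holes within 2 mm of the pin's axis; all at rest and released (z of pin in the frame of upper_plate below -0.03 m and z of pin in the frame of stand below 0.015 m and x of pin in the frame of stand between -0.0315 and -0.0285 m and y of pin in the frame of stand between 0.0185 and 0.0215 m and angle between pin's own z axis and vertical below 0.06 rad and linear speed of each of pin, lower_plate, sample, upper_plate below 0.02 m/s and horizontal distance between each of lower_plate, sample, upper_plate and pin below 0.002 m and angle between the x axis of each of lower_plate, sample, upper_plate and the x axis of stand, either way round below 0.06 rad and angle between each of lower_plate, sample, upper_plate's own z axis and vertical below 0.05 rad and z of lower_plate in the frame of stand between 0.022 and 0.0275 m and z of sample in the frame of stand between 0.032 and 0.0375 m and z of upper_plate in the frame of stand between 0.038 and 0.0435 m); the robot touches nothing.
It fails at once if a plate shoved against the stops or the slab with over 25 N (contact force between any of lower_plate, sample, upper_plate and stand above 25 N).
It fails at once if the pin forced: over 25 N between the pin and a plate or the stand (contact force between pin and lower_plate above 25 N or contact force between pin and sample above 25 N or contact force between pin and upper_plate above 25 N or contact force between pin and stand above 25 N).
It fails at once if the robot pressed on the stand with over 25 N (contact force between any of the fingers, the arm and stand above 25 N).
It fails at once if a bystander was moved by over 15 mm (distance of any of weight, vial, meter, tweezers, pen, short_pin from where it was at the start of the episode above 0.015 m).
It also fails if it takes over 72 s, if anything falls off the work surface, if the arm or the gripper's body presses on something with over 40 N, if the wrist force passes 120 N, or if a joint passes its speed limit or range.

## Working session

There is one attempt and no reset: what is moved stays moved. The work goes in short steps, Python scripts to look and compute and a shell command to move; the robot and the scene stay as the last step left them, time stands still between calls to the robot, and variables do not carry over. Pictures are saved under pics/ and viewed, and the job is handed in when it is done.

```bash
ls; mkdir -p pics; python3 - <<'E'
from bench import r
import cv2
s=r.read_state(); print({k:(v if not hasattr(v,'tolist') else v.tolist()) for k,v in s.items()})
for n in ["scene","top","wrist"]:
    f=r.grab_frame(n); cv2.imwrite(f"pics/a_{n}.png",f["frame"]); print(n,f["vfov"],f["cx"],f["cy"],f["D"],f["R"],f["t"])
    for o in ["stand","upper_plate","sample","lower_plate","pin","pin_block","short_pin","weight","vial"]:
        print(o,[(d["extent"],d["p"]) for d in r.recognise(o,f)][:2])
E
```

```text
pics
{'time': 0.0, 'q': [-1.1754954390983157, 0.6159000342074908, -0.012594021517068937, 1.4248731828374872, 0.008136985374314488, 1.1034053058424846, -0.04040543473004829], 'joint_vel': [0.001119379062406734, -0.002473170455003544, 0.00050040615163729, 0.0007171263568927858, -3.189208994802679e-05, -0.0019035720132753065, 0.0014295433610360536], 'effort': [-1.3106221388170525e-05, -45.89378356933594, 0.20876163616776466, -16.574703454971313, -0.061151382979005575, 0.020478410879150033, 0.00021383638795668958], 'eef_pos': [0.2659830822486241, 0.5927444034047342, 0.4036016324066969], 'orientation': [0.14712338051379195, 0.6916022791796618, -0.1488874874683153, 0.691283960767978], 'contact_force': [-0.3400517104623336, -1.027296170738088, 0.21014331128141645], 'ft_torque': [0.016425463589301793, 0.0313439749503306, 0.001968918066518794], 'opening': 0.09260179291990064}
scene 56.454866588556314 314.68633738867254 203.75233590686767 [-0.0872408  0.         0.         0.         0.       ] [[-0.27252632  0.9621436  -0.0030164 ]
 [ 0.82845462  0.23306247 -0.50925909]
 [-0.48927737 -0.14128
[... 1021 characters left out ...]
186.1], 0.77)]
short_pin [([440.1, 153.3, 450.0, 159.0], 0.5)]
weight [([305.5, 177.4, 320.3, 190.0], 0.67), ([205.2, 222.0, 214.2, 269.7], 0.37)]
vial [([406.0, 128.6, 419.2, 143.8], 0.7)]
wrist 64.18134681770816 321.723184600794 199.5301001072331 [0.0169555 0.        0.        0.        0.       ] [[ 4.08961286e-01  9.12551711e-01 -2.04287306e-04]
 [ 8.73767655e-01 -3.91515568e-01  2.88523214e-01]
 [ 2.63212371e-01 -1.18173324e-01 -9.57472879e-01]] [-0.64965817 -0.0343353   0.39196455]
stand [([170.6, 392.4, 199.1, 400.0], 0.58)]
upper_plate []
sample []
lower_plate [([228.8, 290.0, 337.2, 382.0], 0.33)]
pin []
pin_block []
short_pin []
weight [([229.7, 287.8, 338.8, 381.7], 0.16)]
vial []
```

```bash
python3 - <<'E'
import cv2
a=cv2.imread("pics/a_top.png"); b=cv2.imread("pics/a_scene.png")
cv2.imwrite("pics/a_topz.png",cv2.resize(a[60:210,200:340],None,fx=4,fy=4,interpolation=cv2.INTER_CUBIC))
cv2.imwrite("pics/a_topp.png",cv2.resize(a[110:200,380:480],None,fx=6,fy=6,interpolation=cv2.INTER_CUBIC))
E
```

```text
(no output)
```

View pics/a_top.png

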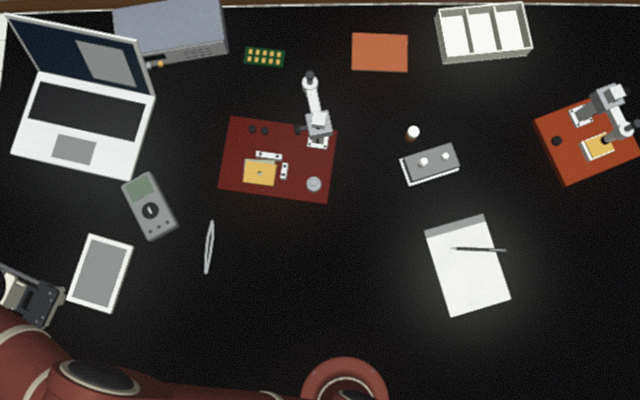

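View pics/a_scene.png

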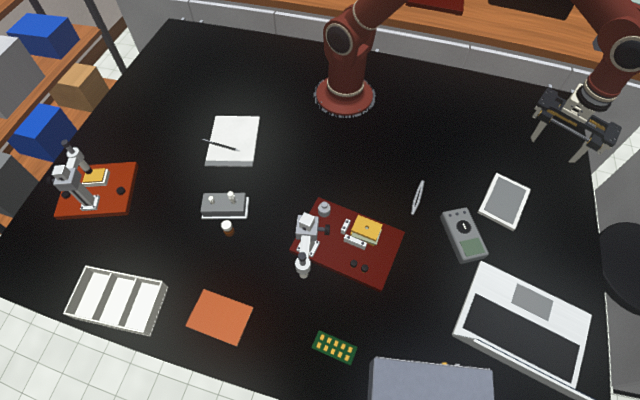

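```bash
sleep 0
```

```text
(no output)
```

View pics/a_topz.png

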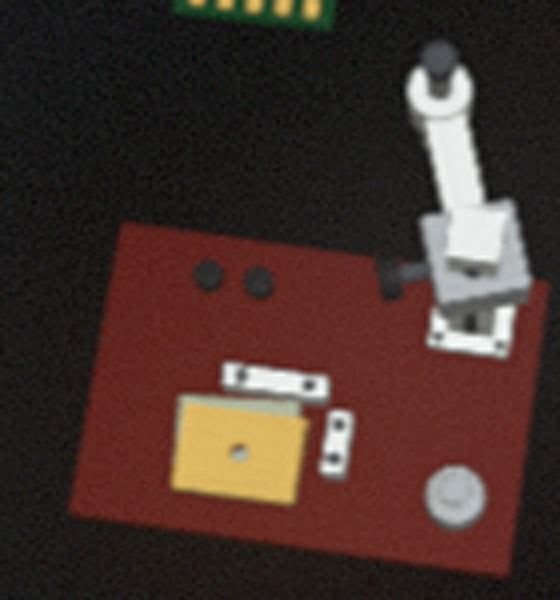

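View pics/a_topp.png

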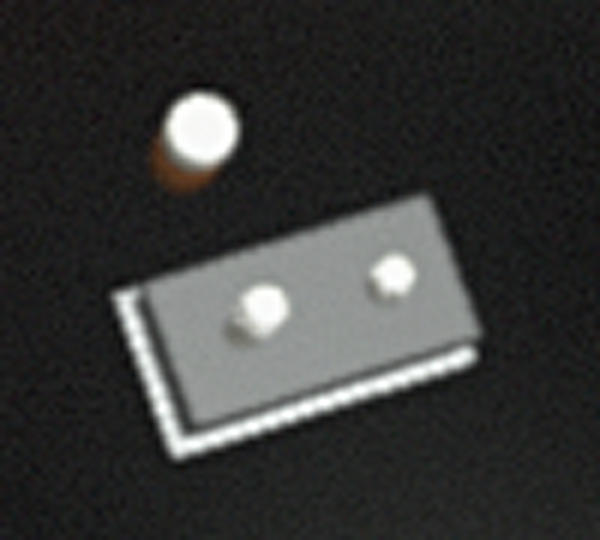

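The pictures show the stand at the centre left of the top view and the long pin (larger head) at about (424,161), with the short pin at (445,156). The upper plate's hole is near (260,173), and the sample peeks out on the rear side.

```bash
cat > h.py <<'E'
import numpy as np, cv2
from scipy.spatial.transform import Rotation as Ro
def K(f):
    h=f["frame"].shape[0]; fo=h/2/np.tan(np.radians(f["vfov"])/2)
    return np.array([[fo,0,f["cx"]],[0,fo,f["cy"]],[0,0,1]])
def p2w(f,uv,z):
    p=cv2.undistortPoints(np.array(uv,float).reshape(-1,1,2),K(f),np.array(f["D"])).reshape(-1,2)
    R=np.array(f["R"]);t=np.array(f["t"]); o=-R.T@t
    d=np.c_[p,np.ones(len(p))]@R
    s=(z-o[2])/d[:,2]
    return o+d*s[:,None]
def w2p(f,X):
    return cv2.projectPoints(np.array(X,float).reshape(-1,3),cv2.Rodrigues(np.array(f["R"]))[0],np.array(f["t"]),K(f),np.array(f["D"]))[0].reshape(-1,2)
def tool(s): return Ro.from_quat(s["orientation"])
def show(r):
    s=r.read_state(); M=tool(s).as_matrix()
    print("t",round(s["time"],2),"tcp",np.round(s["eef_pos"],4),"tx",np.round(M[:,0],3),"jaw heading deg",round(np.degrees(np.arctan2(M[1,1],M[0,1])),2),"F",np.round(s["contact_force"],2),"open",round(s["opening"],4),"q7",round(s["q"][6],2))
    return s,M
def save(f,name): cv2.imwrite("pics/"+name,f["frame"])
E
python3 - <<'E'
from bench import r
from h import *
f=r.grab_frame("top")
c=np.array([[122,222],[548,282],[508,577],[70,513]])/4+[200-.375,60-.375]
W=p2w(f,c,.025); print(W)
ctr=W[:,:2].mean(0); yx=(W[0]-W[1]+W[3]-W[2])[:2]; th=np.arctan2(yx[1],yx[0])-np.pi/2
print("stand",ctr,np.degrees(th))
pl=np.array([[240,452],[180,402],[308,420],[295,503],[172,488]])/4+[200-.375,60-.375]
P=p2w(f,pl,.051); c,s=np.cos(th),np.sin(th)
print("upper in stand\n",(P[:,:2]-ctr)@np.array([[c,-s],[s,c]])*1000)
for nm,px,z in [("long",(265,307),.078),("short",(396,273),.056),("vial",(203,128),.05)]:
    print(nm,p2w(f,np.array(px)/6+[380-.4,110-.4],z))
s,M=show(r); print(M)
E
```

```text
[[ 6.68288379e-01  2.55322989e-01  2.50000000e-02]
 [ 6.25198111e-01 -1.71745144e-04  2.50000000e-02]
 [ 4.46740135e-01  2.85797322e-02  2.50000000e-02]
 [ 4.90406918e-01  2.84469139e-01  2.50000000e-02]]
stand [0.55765839 0.14205003] -9.6286336496372
upper in stand
 [[-44.79597377  32.86289288]
 [-20.59917232  72.13296378]
 [-20.38144747  -2.93202083]
 [-69.76727205  -3.28379471]
 [-71.38138076  68.08361437]]
long [[ 0.53270293 -0.19377142  0.078     ]]
short [[ 0.55059271 -0.25089372  0.056     ]]
vial [[ 0.61219142 -0.18000909  0.05      ]]
t 1.55 tcp [0.2661 0.593  0.4047] tx [-0. -0. -1.] jaw heading deg 65.83 F [-0.43 -0.56  0.1 ] open 0.0931 q7 -0.04
[[-1.06555222e-04  4.09405723e-01  9.12352422e-01]
 [-5.86237117e-05  9.12352424e-01 -4.09405730e-01]
 [-9.99999993e-01 -9.71098038e-05 -7.32150317e-05]]
```

```bash
python3 -m crank '[{"x":0.004,"y":-0.024,"z":0.029},{"x":0.004,"y":-0.024,"z":0.029},{"x":0.004,"y":-0.024,"z":0.029},{"x":0.004,"y":-0.024,"z":0.029},{"x":0.004,"y":-0.024,"z":0.029},{"x":0.004,"y":-0.024,"z":0.029},{"x":0.004,"y":-0.024,"z":0.029},{"x":0.004,"y":-0.024,"z":0.029},{"x":0.004,"y":-0.024,"z":0.029},{"x":0.004,"y":-0.024,"z":0.029},{"x":0.004,"y":-0.024,"z":0.029},{"x":0.004,"y":-0.024,"z":0.029}]' 0.78 20
python3 -m crank '[{"yaw":-5},{"yaw":-5},{"yaw":-4.6},{"x":0},{"x":0}]'
python3 - <<'E'
from bench import r
from h import *
s,M=show(r)
f=r.grab_frame("wrist"); save(f,"b_wrist.png")
R=np.array(f["R"]);t=np.array(f["t"]);print("cam in tool",M.T@(-R.T@t-s["eef_pos"]), "fwd",M.T@R[2])
E
```

```text
t 1.55 tcp [0.2661 0.593  0.4047] tx [-0. -0. -1.] jaw heading deg 65.83 F [-0.43 -0.56  0.1 ] open 0.0931 q7 -0.04
cam in tool [ 0.0196782  -0.0002737  -0.08050812] fwd [9.57451577e-01 2.16739758e-05 2.88593965e-01]validation failed for argument at $[0]...
validation failed for argument at $[0]...
```

View pics/b_wrist.png

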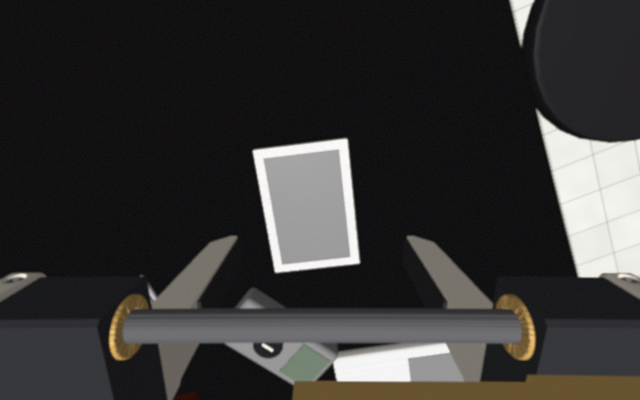

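The wrist view shows the tablet mat, with the fingers at about (220,240) and (425,240). The arm has not moved because the call was refused: a row needs all four keys.

```bash
python3 -m crank '[{"x":0.004,"y":-0.024,"z":0.029,"yaw":0},{"x":0.004,"y":-0.024,"z":0.029,"yaw":0},{"x":0.004,"y":-0.024,"z":0.029,"yaw":0},{"x":0.004,"y":-0.024,"z":0.029,"yaw":0},{"x":0.004,"y":-0.024,"z":0.029,"yaw":0},{"x":0.004,"y":-0.024,"z":0.029,"yaw":0},{"x":0.004,"y":-0.024,"z":0.029,"yaw":0},{"x":0.004,"y":-0.024,"z":0.029,"yaw":0},{"x":0.004,"y":-0.024,"z":0.029,"yaw":0},{"x":0.004,"y":-0.024,"z":0.029,"yaw":0},{"x":0.004,"y":-0.024,"z":0.029,"yaw":0},{"x":0.004,"y":-0.024,"z":0.029,"yaw":0}]' 0.78 20
python3 -m crank '[{"x":0,"y":0,"z":0,"yaw":-5},{"x":0,"y":0,"z":0,"yaw":-5},{"x":0,"y":0,"z":0,"yaw":-4.6},{"x":0,"y":0,"z":0,"yaw":0},{"x":0,"y":0,"z":0,"yaw":0}]'
python3 - <<'E'
from bench import r
from h import *
s,M=show(r)
f=r.grab_frame("wrist"); save(f,"c_wrist.png")
E
```

```text
time: 2.6
eef_pos: [0.4663, 0.1862, 0.3569]
orientation: [0.148, 0.691, -0.148, 0.692]
contact_force: [1.3, 1.3, -1.0]
opening: 0.0216
time: 3.02
eef_pos: [0.4658, 0.1877, 0.3569]
orientation: [0.06, 0.705, -0.06, 0.705]
contact_force: [0.6, -0.8, -0.4]
opening: 0.0204
t 3.02 tcp [0.4658 0.1877 0.3569] tx [ 0.  0. -1.] jaw heading deg 80.31 F [ 0.62 -0.83 -0.41] open 0.0204 q7 0.94
```

View pics/c_wrist.png

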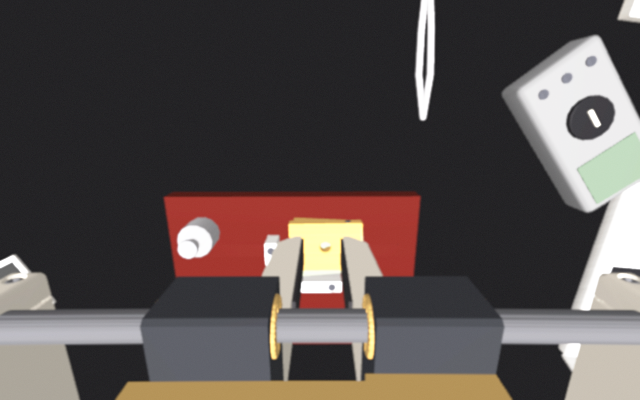

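```bash
python3 - <<'E'
import cv2
a=cv2.imread("pics/c_wrist.png")
cv2.imwrite("pics/c_z.png",cv2.resize(a[180:300,250:400],None,fx=5,fy=5,interpolation=cv2.INTER_CUBIC))
E
```

```text
(no output)
```

View pics/c_z.png

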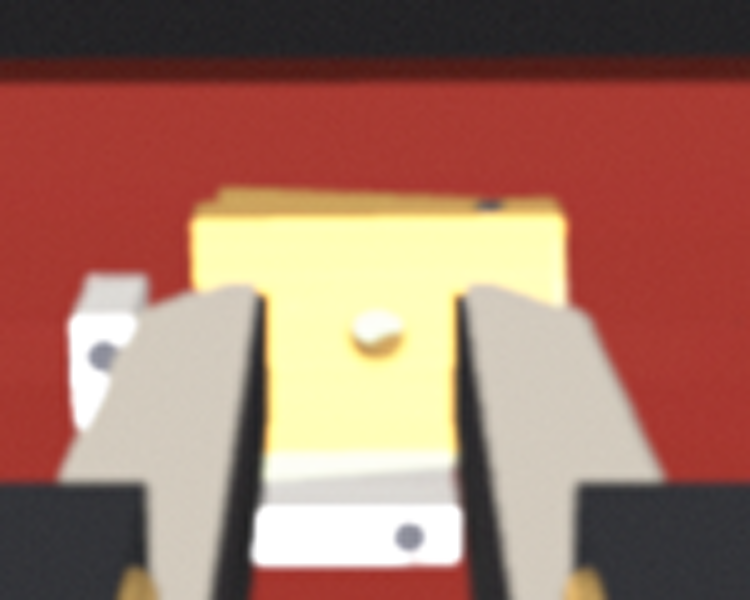

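The crop shows the upper plate's front edge at row 215 (zoomed), its hole at (377,332), the rear stop's top edge at row 505 and the side stop at the left at (72-150,275-430).

```bash
python3 - <<'E'
from bench import r
from h import *
f=r.grab_frame("wrist")
g=cv2.cvtColor(f["frame"],cv2.COLOR_BGR2HSV)
m=((g[...,0]<8)|(g[...,0]>172))&(g[...,1]>120)&(f["frame"][...,2]>130)
row=m[205]; print("row205",np.where(row)[0][[0,-1]]); row=m[215]; print(np.where(row)[0][[0,-1]])
for c in (200,280,340,400): print(c,np.where(m[180:260,c])[0][0]+180)
th=np.radians(-9.63);ctr=np.array([.5577,.1421]);c,s=np.cos(th),np.sin(th);A=np.array([[c,-s],[s,c]])
z=lambda q:np.array(q)/5+[250-.4,180-.4]
def st(px,zz): return np.round(((p2w(f,px,zz)[:,:2]-ctr)@A)*1000,1)
for n,q,zz in [("slabfront",[[300,80],[600,80]],.025),("rear stop",[[270,505],[440,505]],.047),("side stop top front",[[72,315],[138,315]],.047),("upper",[[192,215],[565,213]],.051),("hole",[[377,332]],.051),("lower front",[[218,188],[556,197]],.0350)]:
    print(n,st(z(q),zz).tolist())
print("slab sides",st([[np.where(m[205])[0][0],205],[np.where(m[205])[0][-1],205]],.025).tolist())
print(w2p(f,[[*(ctr+A@[-.09,y]),.025] for y in(-.13,.13)]))
print("tcp in stand",(np.array(r.read_state()["eef_pos"])[:2]-ctr)@A*1000)
E
```

```text
row205 [165 418]
[167 417]
200 197
280 197
340 197
400 197
slabfront [[-89.0, 17.2], [-89.0, 78.3]]
rear stop [[-4.4, 10.9], [-4.4, 45.8]]
side stop top front [[-46.9, -27.6], [-46.9, -14.6]]
upper [[-69.6, -2.8], [-70.0, 68.6]]
hole [[-45.1, 32.7]]
lower front [[-69.2, 0.8], [-67.3, 68.9]]
slab sides [[-79.0, -130.9], [-78.9, 128.3]]
[[164.3311021  194.64148766]
 [420.6383581  194.59527949]]
tcp in stand [-98.40967004  29.81323287]
```

```bash
python3 -m crank '[{"x":0.035,"y":0,"z":0,"yaw":0},{"x":0.035,"y":0,"z":0,"yaw":0},{"x":0.03,"y":0,"z":0,"yaw":0},{"x":0.02,"y":0,"z":0,"yaw":0},{"x":0.012,"y":0,"z":0,"yaw":0},{"x":0.006,"y":0,"z":0.005,"yaw":0},{"x":0,"y":0,"z":0.007,"yaw":0},{"x":0,"y":0,"z":0.004,"yaw":0},{"x":0,"y":0,"z":0,"yaw":0},{"x":0,"y":0,"z":0,"yaw":0}]'
python3 - <<'E'
from bench import r
from h import *
s,M=show(r)
f=r.grab_frame("wrist"); save(f,"d_wrist.png")
E
```

```text
time: 3.95
eef_pos: [0.4823, 0.1851, 0.2198]
orientation: [0.06, 0.704, -0.059, 0.705]
contact_force: [0.6, 0.4, 0.0]
opening: 0.0204
t 3.95 tcp [0.4823 0.1851 0.2198] tx [ 0.002  0.001 -1.   ] jaw heading deg 80.38 F [0.61 0.41 0.04] open 0.0204 q7 0.93
```

View pics/d_wrist.png

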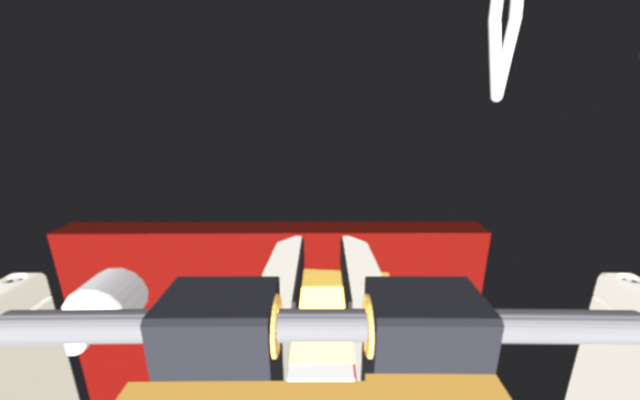

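The fingers now stand in front of the plates, with the tips at about row 237. They are 9 mm above the slab, so I go 5 mm lower and then approach softly.

```bash
python3 -m crank '[{"x":0.003,"y":0,"z":0,"yaw":0},{"x":0.0025,"y":0,"z":0,"yaw":0},{"x":0,"y":0,"z":0,"yaw":0},{"x":0,"y":0,"z":0,"yaw":0}]'
python3 -m crank '[{"x":0,"y":0,"z":0.002,"yaw":0},{"x":0,"y":0,"z":0.002,"yaw":0},{"x":0,"y":0,"z":0.002,"yaw":0},{"x":0,"y":0,"z":0.002,"yaw":0},{"x":0,"y":0,"z":0,"yaw":0}]'
```

```text
time: 4.33
eef_pos: [0.4812, 0.1851, 0.2131]
orientation: [0.059, 0.705, -0.059, 0.704]
contact_force: [0.5, -0.1, 0.1]
opening: 0.0201
time: 4.75
eef_pos: [0.4895, 0.1837, 0.2132]
orientation: [0.059, 0.705, -0.059, 0.704]
contact_force: [-1.3, 0.2, 0.6]
opening: 0.0204
```

```bash
python3 -m crank '[{"x":0,"y":0,"z":0.0015,"yaw":0},{"x":0,"y":0,"z":0.0015,"yaw":0},{"x":0,"y":0,"z":0.0015,"yaw":0},{"x":0,"y":0,"z":0.0015,"yaw":0},{"x":0,"y":0,"z":0,"yaw":0}]'
python3 -m crank '[{"x":0,"y":0,"z":0.001,"yaw":0},{"x":0,"y":0,"z":0.001,"yaw":0},{"x":0,"y":0,"z":0,"yaw":0}]'
```

```text
time: 5.17
eef_pos: [0.4946, 0.1827, 0.213]
orientation: [0.059, 0.706, -0.059, 0.704]
contact_force: [-4.0, -0.4, 1.2]
opening: 0.0207
time: 5.42
eef_pos: [0.4973, 0.1826, 0.213]
orientation: [0.059, 0.705, -0.059, 0.705]
contact_force: [-2.8, 0.4, -1.6]
opening: 0.0205
```

```bash
python3 -m crank '[{"x":0,"y":0,"z":0.001,"yaw":0},{"x":0,"y":0,"z":0.001,"yaw":0},{"x":0,"y":0,"z":0,"yaw":0}]'
python3 -m crank '[{"x":0,"y":0,"z":0.001,"yaw":0},{"x":0,"y":0,"z":0,"yaw":0}]'
python3 - <<'E'
from bench import r
from h import *
show(r); f=r.grab_frame("top"); save(f,"e_top.png"); cv2.imwrite("pics/e_topz.png",cv2.resize(f["frame"][110:210,200:340],None,fx=5,fy=5,interpolation=cv2.INTER_CUBIC))
E
```

```text
time: 5.67
eef_pos: [0.4997, 0.1822, 0.2131]
orientation: [0.059, 0.704, -0.059, 0.705]
contact_force: [-3.2, 0.7, -1.7]
opening: 0.0204
time: 5.83
eef_pos: [0.5005, 0.182, 0.2132]
orientation: [0.059, 0.704, -0.059, 0.705]
contact_force: [-2.6, 0.5, -1.1]
opening: 0.0206
t 5.83 tcp [0.5005 0.182  0.2132] tx [ 0.001  0.    -1.   ] jaw heading deg 80.43 F [-2.65  0.49 -1.06] open 0.0206 q7 0.95
```

View pics/e_topz.png

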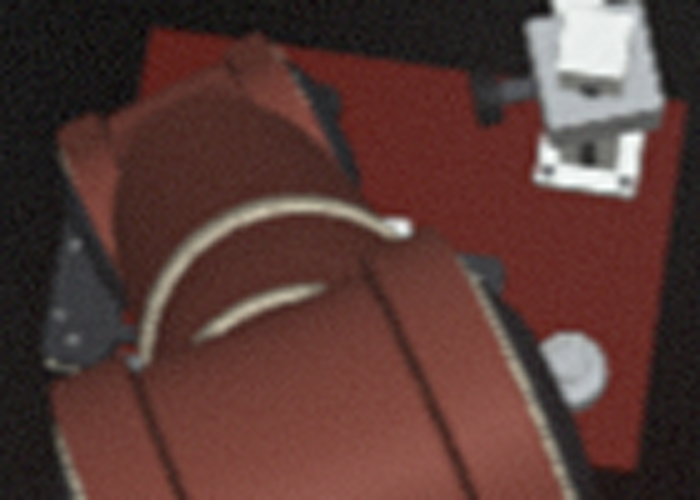

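The arm hides the stack in the top view, so I go on by feel.

```bash
python3 -m crank '[{"x":0,"y":0,"z":0.0005,"yaw":0},{"x":0,"y":0,"z":0,"yaw":0},{"x":0,"y":0,"z":0,"yaw":0}]'
python3 -m crank '[{"x":0,"y":0,"z":0.0005,"yaw":0},{"x":0,"y":0,"z":0,"yaw":0},{"x":0,"y":0,"z":0,"yaw":0}]'
python3 -m crank '[{"x":0,"y":0,"z":0.0005,"yaw":0},{"x":0,"y":0,"z":0,"yaw":0},{"x":0,"y":0,"z":0,"yaw":0}]'
```

```text
time: 6.13
eef_pos: [0.5006, 0.182, 0.2133]
orientation: [0.059, 0.705, -0.059, 0.705]
contact_force: [-3.0, 1.1, -0.5]
opening: 0.0204
time: 6.38
eef_pos: [0.5009, 0.182, 0.2133]
orientation: [0.059, 0.705, -0.059, 0.704]
contact_force: [-4.9, 2.0, 0.7]
opening: 0.0202
time: 6.63
eef_pos: [0.5013, 0.1818, 0.2133]
orientation: [0.059, 0.705, -0.059, 0.704]
contact_force: [-4.6, 1.2, 0.8]
opening: 0.02
```

```bash
python3 -m crank '[{"x":0,"y":0,"z":0.0005,"yaw":0},{"x":0,"y":0,"z":0,"yaw":0},{"x":0,"y":0,"z":0,"yaw":0}]'
python3 -m crank '[{"x":0,"y":0,"z":0.0005,"yaw":0},{"x":0,"y":0,"z":0,"yaw":0},{"x":0,"y":0,"z":0,"yaw":0}]'
python3 -m crank '[{"x":0,"y":0,"z":0.0005,"yaw":0},{"x":0,"y":0,"z":0,"yaw":0},{"x":0,"y":0,"z":0,"yaw":0}]'
```

```text
time: 6.88
eef_pos: [0.5015, 0.1818, 0.2133]
orientation: [0.059, 0.705, -0.059, 0.704]
contact_force: [-6.6, 2.0, 1.3]
opening: 0.0204
time: 7.13
eef_pos: [0.5016, 0.1819, 0.2133]
orientation: [0.059, 0.706, -0.059, 0.704]
contact_force: [-5.9, 1.5, 2.1]
opening: 0.0201
time: 7.38
eef_pos: [0.5018, 0.1819, 0.2132]
orientation: [0.058, 0.706, -0.059, 0.703]
contact_force: [-7.8, 1.4, 3.4]
opening: 0.0202
```

```bash
python3 -m crank '[{"x":0,"y":0,"z":0.0008,"yaw":0},{"x":0,"y":0,"z":0,"yaw":0},{"x":0,"y":0,"z":0,"yaw":0}]'
python3 -m crank '[{"x":0,"y":0,"z":-0.004,"yaw":0},{"x":0,"y":0,"z":-0.006,"yaw":0},{"x":0,"y":0,"z":-0.02,"yaw":0},{"x":0,"y":0,"z":-0.02,"yaw":0},{"x":-0.02,"y":0,"z":0,"yaw":0},{"x":-0.03,"y":0,"z":0,"yaw":0},{"x":0,"y":0,"z":0,"yaw":0}]'
python3 - <<'E'
from bench import r
from h import *
show(r); f=r.grab_frame("wrist"); cv2.imwrite("pics/f_wz.png",cv2.resize(f["frame"][180:400,180:460],None,fx=2.7,fy=2.7,interpolation=cv2.INTER_CUBIC))
E
```

```text
time: 7.63
eef_pos: [0.5021, 0.1819, 0.2132]
orientation: [0.058, 0.707, -0.059, 0.703]
contact_force: [-9.2, 3.6, 3.9]
opening: 0.0203
time: 8.22
eef_pos: [0.4572, 0.19, 0.2677]
orientation: [0.061, 0.7, -0.058, 0.709]
contact_force: [1.5, 0.4, 0.2]
opening: 0.0205
t 8.22 tcp [0.4572 0.19   0.2677] tx [ 0.012  0.004 -1.   ] jaw heading deg 80.38 F [1.47 0.41 0.22] open 0.0205 q7 0.91
```

View pics/f_wz.png

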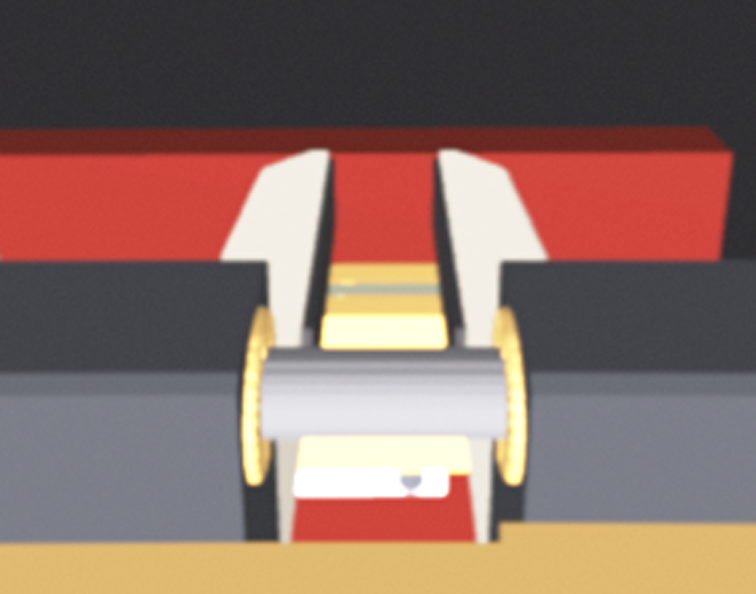

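The view shows the stack's front flush (rows 265-350) and against the rear stop. Now I go around to the +y side, turned 90 degrees.

```bash
python3 -m crank '[{"x":0,"y":0.025,"z":0,"yaw":0},{"x":0,"y":0.035,"z":0.006,"yaw":0},{"x":0,"y":0.005,"z":0.03,"yaw":0},{"x":0,"y":0,"z":0.03,"yaw":0},{"x":0,"y":0,"z":0.01,"yaw":0},{"x":0,"y":0,"z":0,"yaw":7},{"x":0,"y":0,"z":0,"yaw":7},{"x":0,"y":0,"z":0,"yaw":7},{"x":0,"y":0,"z":0,"yaw":7},{"x":0,"y":0,"z":0,"yaw":7},{"x":0,"y":0,"z":0,"yaw":7},{"x":0,"y":0,"z":0,"yaw":7}]' 0.85
python3 -m crank '[{"x":0,"y":0,"z":0,"yaw":7},{"x":0,"y":0,"z":0,"yaw":7},{"x":0,"y":0,"z":0,"yaw":7},{"x":0,"y":0,"z":0,"yaw":7},{"x":0,"y":0,"z":0,"yaw":7},{"x":0,"y":0,"z":0,"yaw":6},{"x":0,"y":0,"z":0,"yaw":0},{"x":0,"y":0,"z":0,"yaw":0}]'
cat >> h.py <<'E'
TH=np.radians(-9.63);CTR=np.array([.5577,.1421])+np.array([np.cos(TH),np.sin(TH)])*.0008
A=np.array([[np.cos(TH),-np.sin(TH)],[np.sin(TH),np.cos(TH)]])
def st(xy): return np.round((np.array(xy)[...,:2]-CTR)@A*1000,2)
E
python3 - <<'E'
from bench import r
from h import *
s,M=show(r);print(st(s["eef_pos"])); f=r.grab_frame("wrist");save(f,"g_wrist.png")
f=r.grab_frame("scene"); cv2.imwrite("pics/g_s.png",cv2.resize(f["frame"][150:310,250:450],None,fx=4,fy=3.7,interpolation=cv2.INTER_CUBIC))
E
```

```text
time: 9.27
eef_pos: [0.5407, 0.2403, 0.2627]
orientation: [0.348, 0.615, -0.348, 0.616]
contact_force: [-0.4, 0.2, -1.4]
opening: 0.0141
time: 9.93
eef_pos: [0.5404, 0.2407, 0.2628]
orientation: [-0.539, -0.457, 0.54, -0.458]
contact_force: [-0.4, -0.3, 0.3]
opening: 0.0141
t 9.93 tcp [0.5404 0.2407 0.2628] tx [ 0.    -0.001 -1.   ] jaw heading deg -9.45 F [-0.42 -0.27  0.31] open 0.0141 q7 -0.26
[-34.31  94.36]
```

View pics/g_wrist.png

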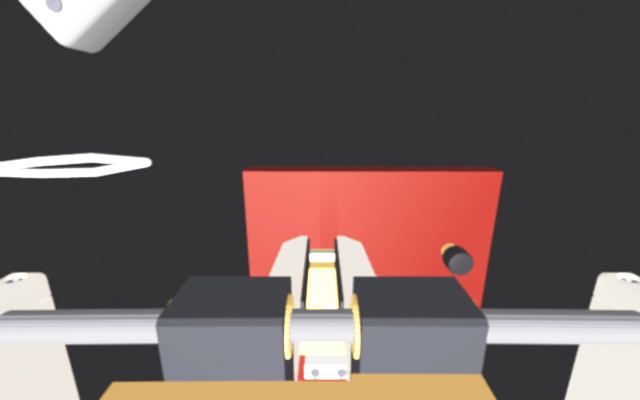

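View pics/g_s.png

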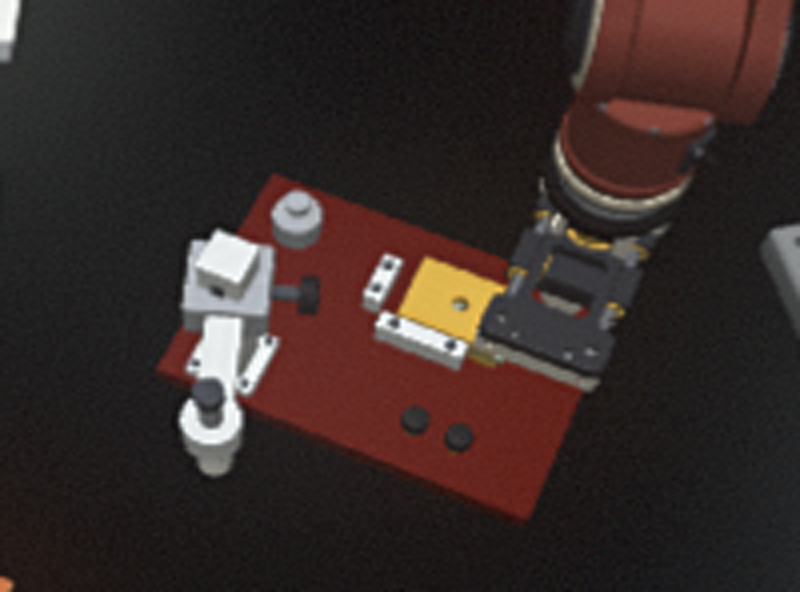

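Behind the gripper the stack shows in the scene view with its hole at (460,305), touching the rear stop, with a gap of about 13 mm to the side stop.

```bash
python3 -m crank '[{"x":0.02,"y":0,"z":0,"yaw":0},{"x":0.018,"y":0,"z":0,"yaw":0},{"x":0.008,"y":0,"z":0,"yaw":0},{"x":0.003,"y":0,"z":0.002,"yaw":0},{"x":0,"y":0,"z":0.003,"yaw":0},{"x":0,"y":0,"z":0.002,"yaw":0},{"x":0,"y":0,"z":0,"yaw":0},{"x":0,"y":0,"z":0,"yaw":0}]'
python3 -m crank '[{"x":0,"y":0,"z":0.0015,"yaw":0},{"x":0,"y":0,"z":0.0015,"yaw":0},{"x":0,"y":0,"z":0.0015,"yaw":0},{"x":0,"y":0,"z":0.0015,"yaw":0},{"x":0,"y":0,"z":0,"yaw":0}]'
python3 - <<'E'
from bench import r
from h import *
s,M=show(r);print(st(s["eef_pos"]))
E
```

```text
time: 10.7
eef_pos: [0.5396, 0.2339, 0.2152]
orientation: [0.541, 0.456, -0.539, 0.457]
contact_force: [0.1, 0.5, -0.7]
opening: 0.0141
time: 11.12
eef_pos: [0.5383, 0.2284, 0.2145]
orientation: [0.54, 0.457, -0.54, 0.457]
contact_force: [1.2, 0.5, 0.2]
opening: 0.0139
t 11.12 tcp [0.5383 0.2284 0.2145] tx [ 0.     0.001 -1.   ] jaw heading deg -9.57 F [1.18 0.48 0.19] open 0.0139 q7 -0.21
[-34.36  81.79]
```

```bash
python3 -m crank '[{"x":0,"y":0,"z":0.0015,"yaw":0},{"x":0,"y":0,"z":0.0015,"yaw":0},{"x":0,"y":0,"z":0.0015,"yaw":0},{"x":0,"y":0,"z":0.0015,"yaw":0},{"x":0,"y":0,"z":0,"yaw":0}]'
python3 -m crank '[{"x":0,"y":0,"z":0.0015,"yaw":0},{"x":0,"y":0,"z":0.0015,"yaw":0},{"x":0,"y":0,"z":0.0015,"yaw":0},{"x":0,"y":0,"z":0.0015,"yaw":0},{"x":0,"y":0,"z":0,"yaw":0}]'
python3 - <<'E'
from bench import r
from h import *
s,M=show(r);print(st(s["eef_pos"]))
E
```

```text
time: 11.53
eef_pos: [0.5373, 0.2225, 0.2144]
orientation: [0.54, 0.457, -0.54, 0.457]
contact_force: [1.1, 2.7, 1.1]
opening: 0.0142
time: 11.95
eef_pos: [0.5363, 0.2161, 0.2143]
orientation: [-0.54, -0.456, 0.54, -0.457]
contact_force: [1.3, 2.5, 1.8]
opening: 0.0141
t 11.95 tcp [0.5363 0.2161 0.2143] tx [ 0. -0. -1.] jaw heading deg -9.59 F [1.25 2.5  1.83] open 0.0141 q7 -0.19
[-34.31  69.37]
```

Force of 2.5 N is just friction. About 6.5 mm remain.

```bash
python3 -m crank '[{"x":0,"y":0,"z":0.001,"yaw":0},{"x":0,"y":0,"z":0.001,"yaw":0},{"x":0,"y":0,"z":0.001,"yaw":0},{"x":0,"y":0,"z":0.001,"yaw":0},{"x":0,"y":0,"z":0,"yaw":0}]'
python3 -m crank '[{"x":0,"y":0,"z":0.0007,"yaw":0},{"x":0,"y":0,"z":0.0007,"yaw":0},{"x":0,"y":0,"z":0,"yaw":0}]'
python3 -m crank '[{"x":0,"y":0,"z":0.0005,"yaw":0},{"x":0,"y":0,"z":0,"yaw":0},{"x":0,"y":0,"z":0,"yaw":0}]'
python3 - <<'E'
from bench import r
from h import *
s,M=show(r);print(st(s["eef_pos"]))
E
```

```text
time: 12.37
eef_pos: [0.5356, 0.2125, 0.2143]
orientation: [0.54, 0.457, -0.54, 0.457]
contact_force: [-0.4, 4.2, 1.4]
opening: 0.0138
time: 12.62
eef_pos: [0.5354, 0.2111, 0.2143]
orientation: [0.54, 0.457, -0.54, 0.457]
contact_force: [1.0, 4.1, 1.9]
opening: 0.0139
time: 12.87
eef_pos: [0.5353, 0.2107, 0.2143]
orientation: [0.54, 0.457, -0.54, 0.457]
contact_force: [1.3, 3.0, 2.5]
opening: 0.0139
t 12.87 tcp [0.5353 0.2107 0.2143] tx [ 0.  0. -1.] jaw heading deg -9.56 F [1.31 2.99 2.52] open 0.0139 q7 -0.18
[-34.36  63.88]
```

```bash
python3 -m crank '[{"x":0,"y":0,"z":0.0006,"yaw":0},{"x":0,"y":0,"z":0,"yaw":0},{"x":0,"y":0,"z":0,"yaw":0}]'
python3 -m crank '[{"x":0,"y":0,"z":0.0006,"yaw":0},{"x":0,"y":0,"z":0,"yaw":0},{"x":0,"y":0,"z":0,"yaw":0}]'
python3 -m crank '[{"x":0,"y":0,"z":0.0006,"yaw":0},{"x":0,"y":0,"z":0,"yaw":0},{"x":0,"y":0,"z":0,"yaw":0}]'
python3 -m crank '[{"x":0,"y":0,"z":0.0006,"yaw":0},{"x":0,"y":0,"z":0,"yaw":0},{"x":0,"y":0,"z":0,"yaw":0}]'
```

```text
time: 13.12
eef_pos: [0.5352, 0.2104, 0.2143]
orientation: [0.54, 0.457, -0.54, 0.457]
contact_force: [0.7, 4.3, 2.8]
opening: 0.0142
time: 13.37
eef_pos: [0.5352, 0.2102, 0.2143]
orientation: [0.54, 0.457, -0.539, 0.457]
contact_force: [0.3, 6.2, 0.9]
opening: 0.0144
time: 13.62
eef_pos: [0.5351, 0.2101, 0.2143]
orientation: [0.54, 0.457, -0.539, 0.456]
contact_force: [1.0, 7.0, 1.0]
opening: 0.0137
time: 13.87
eef_pos: [0.5351, 0.21, 0.2144]
orientation: [0.541, 0.457, -0.539, 0.456]
contact_force: [1.4, 7.7, 1.0]
opening: 0.0138
```

```bash
python3 -m crank '[{"x":0,"y":0,"z":0.001,"yaw":0},{"x":0,"y":0,"z":0,"yaw":0},{"x":0,"y":0,"z":0,"yaw":0}]'
python3 -m crank '[{"x":0,"y":0,"z":-0.004,"yaw":0},{"x":0,"y":0,"z":-0.006,"yaw":0},{"x":0,"y":0,"z":-0.02,"yaw":0},{"x":0,"y":0,"z":-0.02,"yaw":0},{"x":-0.02,"y":0,"z":-0.02,"yaw":0},{"x":-0.04,"y":0,"z":-0.02,"yaw":0},{"x":-0.04,"y":0,"z":-0.02,"yaw":0},{"x":0,"y":0,"z":0,"yaw":0},{"x":0,"y":0,"z":0,"yaw":0}]'
python3 - <<'E'
from bench import r
from h import *
s,M=show(r);print(st(s["eef_pos"]))
f=r.grab_frame("wrist");save(f,"h_w.png"); cv2.imwrite("pics/h_wz.png",cv2.resize(f["frame"][200:400,200:460],None,fx=3,fy=3,interpolation=cv2.INTER_CUBIC))
f=r.grab_frame("scene"); cv2.imwrite("pics/h_s.png",cv2.resize(f["frame"][190:290,310:410],None,fx=6,fy=6,interpolation=cv2.INTER_CUBIC))
E
```

```text
time: 14.12
eef_pos: [0.5349, 0.2097, 0.2144]
orientation: [0.541, 0.458, -0.538, 0.456]
contact_force: [2.2, 9.5, -0.1]
opening: 0.0136
time: 14.87
eef_pos: [0.5529, 0.3129, 0.3103]
orientation: [0.54, 0.456, -0.539, 0.458]
contact_force: [-0.9, -0.3, 0.0]
opening: 0.0137
t 14.87 tcp [0.5529 0.3129 0.3103] tx [ 0.003 -0.001 -1.   ] jaw heading deg -9.52 F [-0.9  -0.29  0.05] open 0.0137 q7 -0.4
[-34.13 167.63]
```

View pics/h_wz.png

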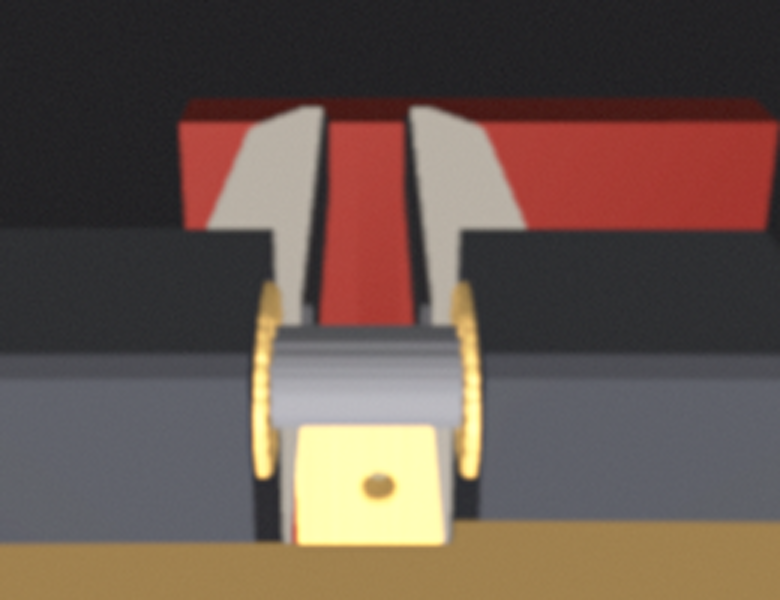

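View pics/h_s.png

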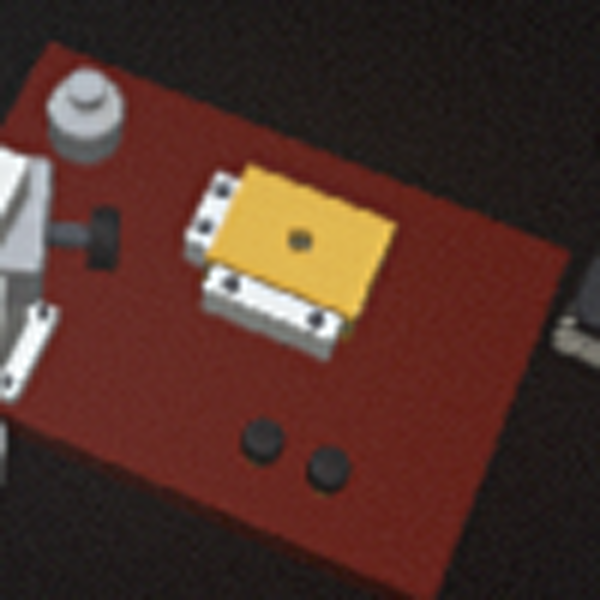

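The scene crop shows the upper plate flush on both stops with its hole dark at (300,240). I'll repeat a light push on the rear stop, since the side push may have shifted the lower plates.

```bash
python3 -m crank '[{"x":0,"y":-0.016,"z":0.036,"yaw":0},{"x":0,"y":-0.016,"z":0.036,"yaw":0},{"x":0,"y":-0.016,"z":0.036,"yaw":0},{"x":0,"y":-0.016,"z":0.036,"yaw":0},{"x":0,"y":0,"z":0,"yaw":-7},{"x":0,"y":0,"z":0,"yaw":-7},{"x":0,"y":0,"z":0,"yaw":-7},{"x":0,"y":0,"z":0,"yaw":-7},{"x":0,"y":0,"z":0,"yaw":-7},{"x":0,"y":0,"z":0,"yaw":-7},{"x":0,"y":0,"z":0,"yaw":-7},{"x":0,"y":0,"z":0,"yaw":-7}]' 0.78
python3 -m crank '[{"x":0,"y":0,"z":0,"yaw":-7},{"x":0,"y":0,"z":0,"yaw":-7},{"x":0,"y":0,"z":0,"yaw":-7},{"x":0,"y":0,"z":0,"yaw":-7},{"x":0,"y":0,"z":0,"yaw":-6},{"x":0,"y":0,"z":0,"yaw":0},{"x":0,"y":0,"z":0,"yaw":0}]'
python3 - <<'E'
from bench import r
from h import *
s,M=show(r);print(st(s["eef_pos"]))
f=r.grab_frame("wrist"); cv2.imwrite("pics/i_wz.png",cv2.resize(f["frame"][180:330,220:420],None,fx=4,fy=4,interpolation=cv2.INTER_CUBIC))
E
```

```text
time: 15.97
eef_pos: [0.4645, 0.1798, 0.307]
orientation: [0.259, 0.658, -0.263, 0.656]
contact_force: [-0.4, -0.1, 0.2]
opening: 0.0207
time: 16.55
eef_pos: [0.4649, 0.1802, 0.3074]
orientation: [0.06, 0.706, -0.061, 0.703]
contact_force: [-0.5, 0.8, -0.2]
opening: 0.0203
t 16.55 tcp [0.4649 0.1802 0.3074] tx [-0.004 -0.002 -1.   ] jaw heading deg 80.17 F [-0.54  0.83 -0.24] open 0.0203 q7 0.97
[-98.63  22.03]
```

View pics/i_wz.png

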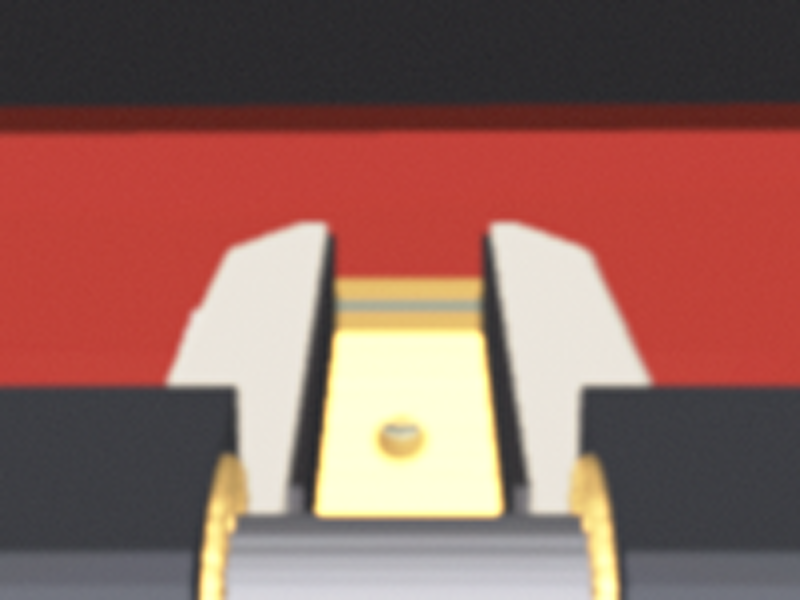

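The front edges of all three are parallel and flush in this view (rows 275-330). A light confirming push follows.

```bash
python3 -m crank '[{"x":0.03,"y":0,"z":0,"yaw":0},{"x":0.03,"y":0,"z":0,"yaw":0},{"x":0.02,"y":0,"z":0.0,"yaw":0},{"x":0.01,"y":0,"z":0.006,"yaw":0},{"x":0.002,"y":0,"z":0.01,"yaw":0},{"x":0,"y":0,"z":0.01,"yaw":0},{"x":0,"y":0,"z":0.005,"yaw":0},{"x":0,"y":0,"z":0,"yaw":0},{"x":0,"y":0,"z":0,"yaw":0}]'
python3 - <<'E'
from bench import r
from h import *
s,M=show(r);print(st(s["eef_pos"]))
E
```

```text
time: 17.35
eef_pos: [0.4968, 0.1764, 0.2178]
orientation: [0.06, 0.704, -0.059, 0.705]
contact_force: [-0.9, -0.3, 0.6]
opening: 0.0208
t 17.35 tcp [0.4968 0.1764 0.2178] tx [ 0.002  0.001 -1.   ] jaw heading deg 80.37 F [-0.94 -0.3   0.55] open 0.0208 q7 0.99
[-66.55  23.62]
```

```bash
python3 -m crank '[{"x":0.003,"y":0,"z":0.0,"yaw":0},{"x":0,"y":0,"z":0.001,"yaw":0},{"x":0,"y":0,"z":0.001,"yaw":0},{"x":0,"y":0,"z":0.001,"yaw":0},{"x":0,"y":0,"z":0,"yaw":0}]'
python3 -m crank '[{"x":0,"y":0,"z":0.001,"yaw":0},{"x":0,"y":0,"z":0.001,"yaw":0},{"x":0,"y":0,"z":0,"yaw":0}]'
python3 - <<'E'
from bench import r
from h import *
s,M=show(r);print(st(s["eef_pos"]))
E
python3 -m crank '[{"x":0,"y":0,"z":0.001,"yaw":0},{"x":0,"y":0,"z":0.001,"yaw":0},{"x":0,"y":0,"z":0,"yaw":0}]'
python3 - <<'E'
from bench import r
from h import *
s,M=show(r);print(st(s["eef_pos"]))
E
```

```text
time: 17.77
eef_pos: [0.4992, 0.1761, 0.2139]
orientation: [0.059, 0.704, -0.059, 0.705]
contact_force: [-0.5, -0.4, -0.4]
opening: 0.0205
time: 18.02
eef_pos: [0.5004, 0.1759, 0.2137]
orientation: [0.059, 0.705, -0.059, 0.704]
contact_force: [-1.6, 0.9, 0.5]
opening: 0.0207
t 18.02 tcp [0.5004 0.1759 0.2137] tx [-0.002 -0.    -1.   ] jaw heading deg 80.45 F [-1.58  0.89  0.54] open 0.0207 q7 1.0
[-62.93  23.72]
time: 18.27
eef_pos: [0.5011, 0.1759, 0.2134]
orientation: [0.058, 0.707, -0.059, 0.703]
contact_force: [-5.2, 1.3, 3.4]
opening: 0.0209
t 18.27 tcp [0.5011 0.1759 0.2134] tx [-0.006 -0.001 -1.   ] jaw heading deg 80.49 F [-5.22  1.3   3.35] open 0.0209 q7 1.0
[-62.28  23.83]
```

Contact is felt at the same place, so the stack is snug. I retreat, look once with a clear view, then go to the pin.

```bash
python3 -m crank '[{"x":0,"y":0,"z":-0.008,"yaw":0},{"x":0,"y":0,"z":-0.022,"yaw":0},{"x":-0.03,"y":0,"z":0,"yaw":0},{"x":-0.04,"y":0,"z":0,"yaw":0},{"x":-0.04,"y":-0.005,"z":0,"yaw":0},{"x":-0.025,"y":-0.022,"z":0.011,"yaw":0},{"x":0,"y":-0.033,"z":0.011,"yaw":0},{"x":0,"y":-0.033,"z":0.011,"yaw":0},{"x":0,"y":-0.033,"z":0.011,"yaw":0},{"x":0,"y":-0.033,"z":0.011,"yaw":0},{"x":0,"y":-0.033,"z":0.011,"yaw":0},{"x":0,"y":-0.033,"z":0.011,"yaw":0}]' 0.57
python3 -m crank '[{"x":0,"y":-0.033,"z":0.011,"yaw":0},{"x":0,"y":-0.033,"z":0.011,"yaw":0},{"x":0,"y":-0.033,"z":0.011,"yaw":0},{"x":0,"y":0,"z":0,"yaw":7},{"x":0,"y":0,"z":0,"yaw":7},{"x":0,"y":0,"z":0,"yaw":7},{"x":0,"y":0,"z":0,"yaw":7},{"x":0,"y":0,"z":0,"yaw":7},{"x":0,"y":0,"z":0,"yaw":7},{"x":0,"y":0,"z":0,"yaw":7},{"x":0,"y":0,"z":0,"yaw":7},{"x":0,"y":0,"z":0,"yaw":7}]'
python3 - <<'E'
from bench import r
from h import *
s,M=show(r)
f=r.grab_frame("wrist"); save(f,"j_w.png"); 
for o in ("pin","short_pin"): print(o,[(d["extent"],d["p"]) for d in r.recognise(o,f)][:2])
f=r.grab_frame("top"); save(f,"j_top.png");cv2.imwrite("pics/j_topz.png",cv2.resize(f["frame"][120:200,220:300],None,fx=7,fy=7,interpolation=cv2.INTER_CUBIC))
f=r.grab_frame("scene"); save(f,"j_s.png");
E
```

```text
time: 19.27
eef_pos: [0.5122, -0.0563, 0.3492]
orientation: [0.059, 0.704, -0.059, 0.706]
contact_force: [0.4, -0.6, 0.1]
opening: 0.04
time: 20.27
eef_pos: [0.5282, -0.1578, 0.349]
orientation: [0.42, 0.568, -0.42, 0.57]
contact_force: [-0.9, 0.2, -0.4]
opening: 0.0399
t 20.27 tcp [ 0.5282 -0.1578  0.349 ] tx [ 0.002 -0.002 -1.   ] jaw heading deg 17.07 F [-0.86  0.23 -0.37] open 0.0399 q7 0.75
pin [([305.4, 221.5, 326.1, 258.0], 0.85)]
short_pin [([308.4, 271.6, 321.3, 297.3], 0.68)]
```

View pics/j_w.png

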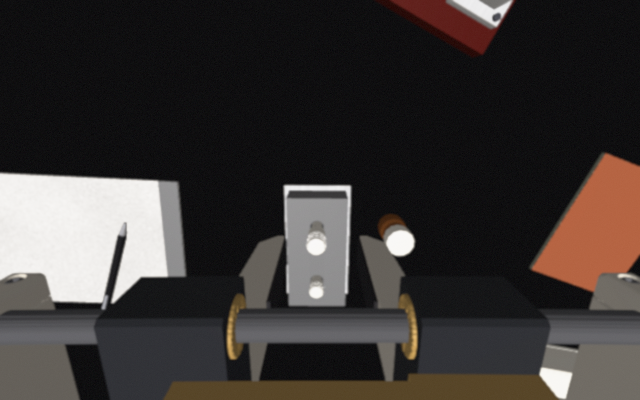

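View pics/j_topz.png

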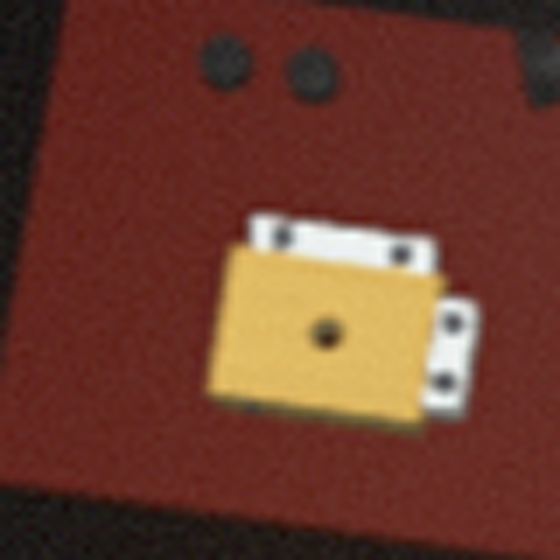

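The plates are snug on both stops in the top view (hole at (326,333) in the zoom). In the wrist view the long pin's head is at about (316,243) and the short pin at (316,289).

```bash
python3 - <<'E'
from bench import r
from h import *
s,M=show(r)
f=r.grab_frame("wrist"); cv2.imwrite("pics/k_wz.png",cv2.resize(f["frame"][180:310,260:420],None,fx=5,fy=4.6,interpolation=cv2.INTER_CUBIC))
for uv in [(316,243),(316,245),(316,240)]:
  P=p2w(f,[uv],.078)[0]; print(P,"in tool y,z",(M.T@(P-s["eef_pos"]))[1:])
ft=r.grab_frame("top"); P=p2w(ft,[(326.5/7+220-.43,333/7+120-.43)],.051); print("hole top",P,st(P))
fs=r.grab_frame("scene"); cv2.imwrite("pics/k_s.png",cv2.resize(fs["frame"][205:255,335:385],None,fx=12,fy=12,interpolation=cv2.INTER_CUBIC))
E
```

```text
t 20.52 tcp [ 0.5281 -0.1575  0.3489] tx [ 0.001 -0.001 -1.   ] jaw heading deg 17.59 F [ 0.25 -0.28  0.06] open 0.0402 q7 0.76
[ 0.53378909 -0.19197847  0.078     ] in tool y,z [-0.00506735  0.03439657]
[ 0.53434602 -0.19376468  0.078     ] in tool y,z [-0.00507622  0.03626756]
[ 0.53295773 -0.18931206  0.078     ] in tool y,z [-0.00505408  0.03160358]
hole top [[0.53162956 0.1666779  0.051     ]] [[-30.61  19.87]]
```

View pics/k_wz.png

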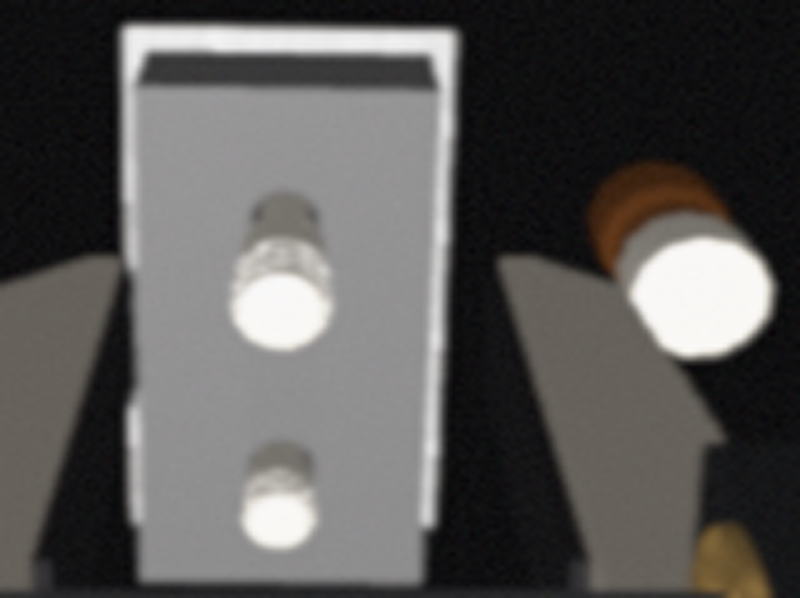

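View pics/k_s.png

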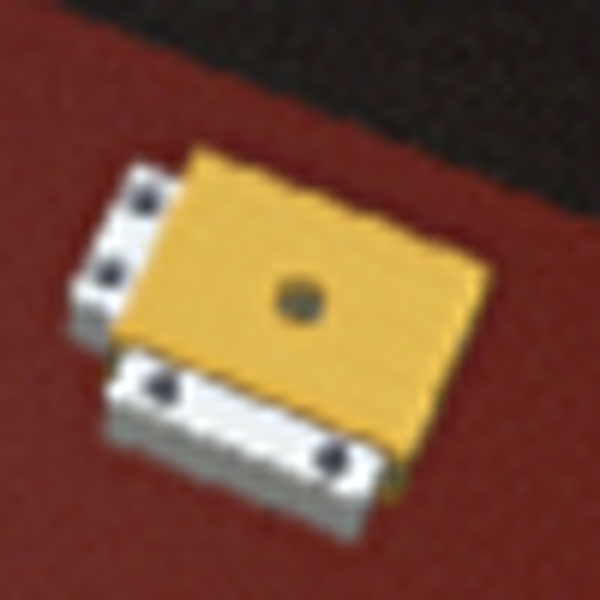

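```bash
python3 -m crank '[{"x":0.01,"y":-0.0025,"z":0.018,"yaw":0},{"x":0.02,"y":-0.003,"z":0.0195,"yaw":0},{"x":0.03,"y":0,"z":0,"yaw":0},{"x":0.017,"y":0,"z":0,"yaw":0},{"x":0,"y":0,"z":0,"yaw":0},{"x":0,"y":0,"z":0,"yaw":0}]'
python3 - <<'E'
from bench import r
from h import *
s,M=show(r)
f=r.grab_frame("wrist"); save(f,"l_w.png")
f=r.grab_frame("scene"); cv2.imwrite("pics/l_s.png",cv2.resize(f["frame"][150:250,180:280],None,fx=6,fy=6,interpolation=cv2.INTER_CUBIC))
E
```

```text
time: 21.17
eef_pos: [0.5339, -0.1949, 0.2713]
orientation: [0.418, 0.571, -0.418, 0.57]
contact_force: [0.5, 0.9, 0.5]
opening: 0.0401
t 21.17 tcp [ 0.5339 -0.1949  0.2713] tx [-0.002  0.001 -1.   ] jaw heading deg 17.45 F [0.54 0.87 0.52] open 0.0401 q7 0.85
```

View pics/l_w.png

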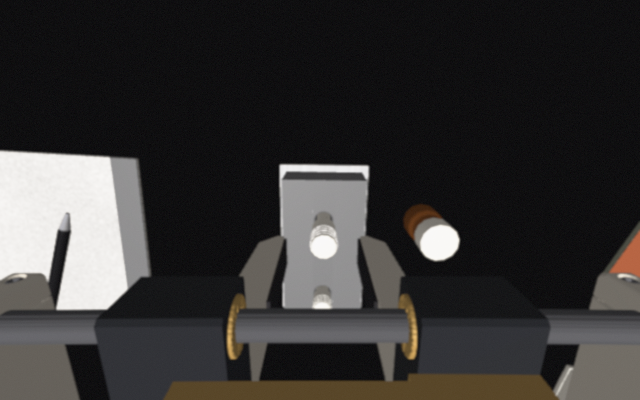

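View pics/l_s.png

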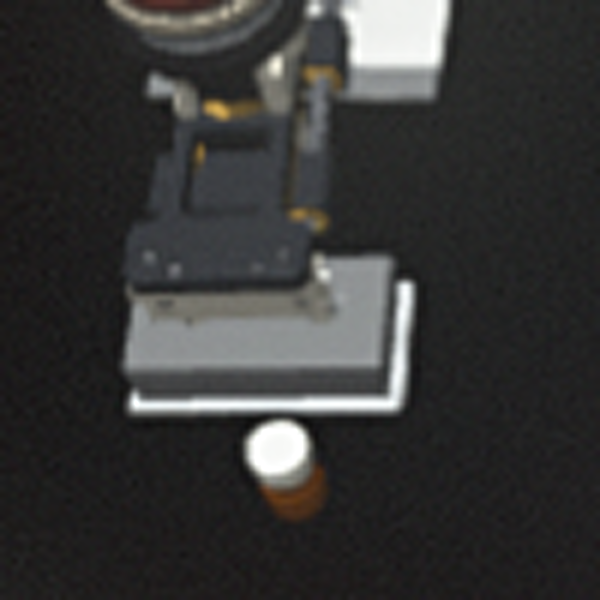

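In the wrist view the pin's head (323,245) lies centred between the fingertips (cols 274-370, row 237), matching the predicted row of 244.7. I descend and grip.

```bash
python3 -m crank '[{"x":0.012,"y":0,"z":0,"yaw":0},{"x":0.012,"y":0,"z":0,"yaw":0},{"x":0.008,"y":0,"z":0,"yaw":0},{"x":0.003,"y":0,"z":0,"yaw":0},{"x":0,"y":0,"z":0,"yaw":0},{"x":0,"y":0,"z":0,"yaw":0}]'
python3 -m crank '[{"x":0,"y":0,"z":0,"yaw":0},{"x":0,"y":0,"z":0,"yaw":0},{"x":0,"y":0,"z":0,"yaw":0},{"x":0,"y":0,"z":0,"yaw":0},{"x":0,"y":0,"z":0,"yaw":0},{"x":0,"y":0,"z":0,"yaw":0}]' 1 15
```

```text
time: 21.77
eef_pos: [0.5343, -0.1949, 0.2375]
orientation: [0.418, 0.57, -0.418, 0.57]
contact_force: [-0.1, 0.2, -0.1]
opening: 0.04
time: 22.27
eef_pos: [0.5341, -0.1949, 0.237]
orientation: [0.418, 0.57, -0.418, 0.57]
contact_force: [-0.8, -0.1, 1.7]
opening: 0.0156
```

```bash
python3 -m crank '[{"x":-0.005,"y":0,"z":0,"yaw":0},{"x":-0.01,"y":0,"z":0,"yaw":0},{"x":-0.02,"y":0,"z":0,"yaw":0},{"x":-0.03,"y":0,"z":0,"yaw":0},{"x":-0.03,"y":0,"z":0,"yaw":0},{"x":0,"y":0,"z":0,"yaw":0},{"x":0,"y":0,"z":0,"yaw":0}]'
python3 - <<'E'
from bench import r
from h import *
s,M=show(r)
f=r.grab_frame("wrist"); cv2.imwrite("pics/m_w.png",cv2.resize(f["frame"][130:330,200:440],None,fx=3.2,fy=3,interpolation=cv2.INTER_CUBIC))
f=r.grab_frame("scene"); save(f,"m_s.png");cv2.imwrite("pics/m_s.png",cv2.resize(f["frame"][130:230,180:280],None,fx=6,fy=6,interpolation=cv2.INTER_CUBIC))
E
```

```text
time: 22.85
eef_pos: [0.5343, -0.1951, 0.3343]
orientation: [0.419, 0.568, -0.418, 0.572]
contact_force: [-0.2, 0.7, -1.3]
opening: 0.0159
t 22.85 tcp [ 0.5343 -0.1951  0.3343] tx [ 0.005 -0.002 -1.   ] jaw heading deg 17.44 F [-0.23  0.72 -1.34] open 0.0159 q7 0.82
```

View pics/m_w.png

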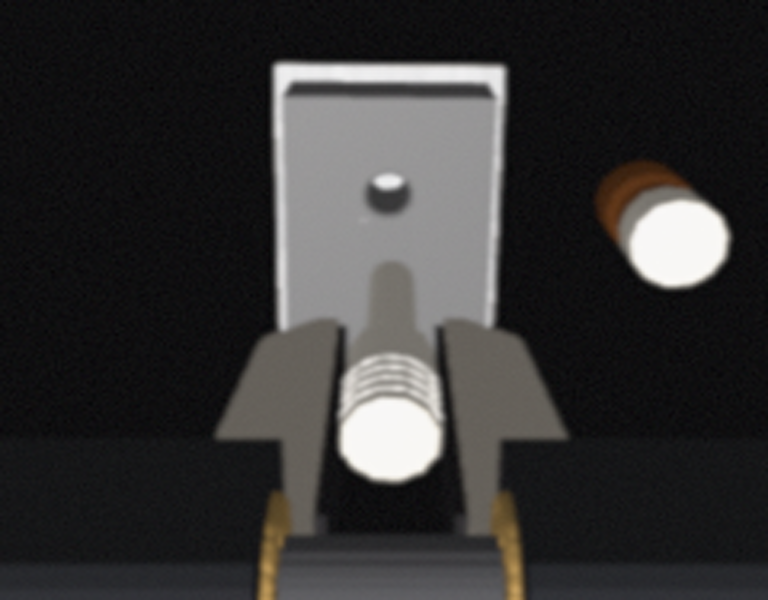

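View pics/m_s.png

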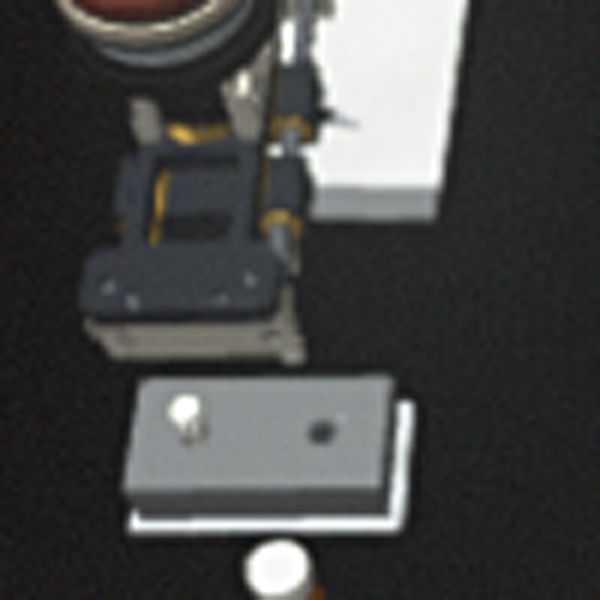

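The wrist view shows the pin held straight (tip about (322.5,221.7), predicted (321.7,221)). The empty block hole also lands where the tool axis predicts, so the wrist camera can align pin and hole. I carry it over, detouring around the column.

```bash
python3 -m crank '[{"x":0,"y":-0.002,"z":-0.032,"yaw":0},{"x":0,"y":-0.002,"z":-0.032,"yaw":0},{"x":0,"y":-0.002,"z":-0.032,"yaw":0},{"x":0,"y":-0.002,"z":-0.032,"yaw":0},{"x":0,"y":-0.002,"z":-0.032,"yaw":0},{"x":0,"y":-0.003,"z":-0.032,"yaw":0},{"x":0,"y":0.02,"z":-0.026,"yaw":0},{"x":0,"y":0.02,"z":-0.026,"yaw":0},{"x":0,"y":0.02,"z":-0.026,"yaw":0},{"x":0,"y":0.02,"z":-0.026,"yaw":0},{"x":0,"y":0.02,"z":-0.026,"yaw":0},{"x":0,"y":0.018,"z":-0.024,"yaw":0}]'
python3 -m crank '[{"x":0,"y":0,"z":0,"yaw":0},{"x":0,"y":0,"z":0,"yaw":0},{"x":0,"y":0,"z":0,"yaw":0}]'
python3 - <<'E'
from bench import r
from h import *
s,M=show(r); print("to go (tool y,z)",(M.T@(np.array([.5316,.1670,0])-s["eef_pos"]))[1:])
f=r.grab_frame("wrist"); save(f,"n_w.png")
print(M.T@(p2w(f,[[321,190]],.051)[0]-s["eef_pos"]))
E
```

```text
time: 23.95
eef_pos: [0.5303, 0.1689, 0.3302]
orientation: [0.417, 0.571, -0.419, 0.569]
contact_force: [0.2, 0.0, -1.7]
opening: 0.0155
time: 24.2
eef_pos: [0.5299, 0.1659, 0.3305]
orientation: [0.417, 0.57, -0.42, 0.569]
contact_force: [0.6, -0.1, 0.0]
opening: 0.0155
t 24.2 tcp [0.5299 0.1659 0.3305] tx [-0.003 -0.002 -1.   ] jaw heading deg 17.4 F [ 0.62 -0.09  0.02] open 0.0155 q7 0.18
to go (tool y,z) [ 0.00308818 -0.0009769 ]
[ 0.27952391 -0.00081216 -0.01036448]
```

View pics/n_w.png

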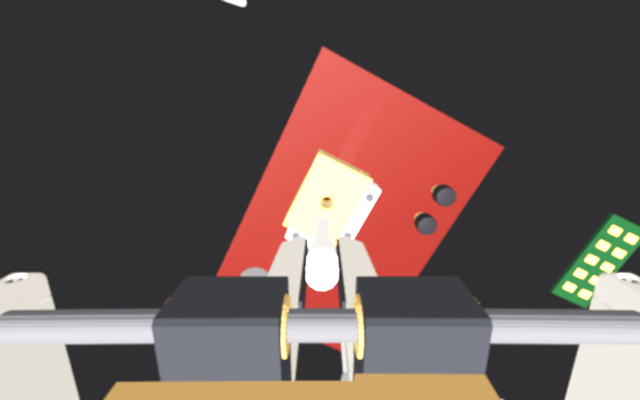

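```bash
python3 -m crank '[{"x":0.012,"y":0.0015,"z":0,"yaw":0},{"x":0.013,"y":0.0015,"z":-0.001,"yaw":0},{"x":0,"y":0,"z":0,"yaw":0},{"x":0,"y":0,"z":0,"yaw":0},{"x":0,"y":0,"z":0,"yaw":0}]'
cat > hv.py <<'E'
import sys
from bench import r
from h import *
s,M=show(r); f=r.grab_frame("wrist")
b=f["frame"]; x0,y0=int(sys.argv[2]) if len(sys.argv)>2 else 285,170
cv2.imwrite("pics/"+sys.argv[1],cv2.resize(b[170:245,285:360],None,fx=8,fy=8,interpolation=cv2.INTER_CUBIC))
tcp=np.array(s["eef_pos"])
for n,z in (("axis at plate",.051),("axis at tip",tcp[2]-.233)):
    L=(tcp[2]-z)/-M[2,0]; q=w2p(f,[tcp+M[:,0]*L])[0]; print(n,q,"zoom",(q-[285-.44,170-.44])*8)
g=p2w(f,[[322,210],[323,210],[322,211]],.051)@M; print("mm per px: col",(g[1]-g[0])[1:]*1000,"row",(g[2]-g[0])[1:]*1000)
E
python3 hv.py o_w.png
```

```text
time: 24.67
eef_pos: [0.5331, 0.1675, 0.3072]
orientation: [0.419, 0.57, -0.419, 0.57]
contact_force: [0.8, 0.4, 0.0]
opening: 0.0155
t 24.67 tcp [0.5331 0.1675 0.3072] tx [ 0. -0. -1.] jaw heading deg 17.34 F [0.78 0.4  0.02] open 0.0155 q7 0.19
axis at plate [321.94082732 210.49503182] zoom [299.04661855 327.48025453]
axis at tip [321.97887429 220.96753322] zoom [299.35099429 411.26026576]
mm per px: col [ 7.82356804e-01 -1.49271617e-04] row [5.16304699e-04 8.26111552e-01]
```

View pics/o_w.png

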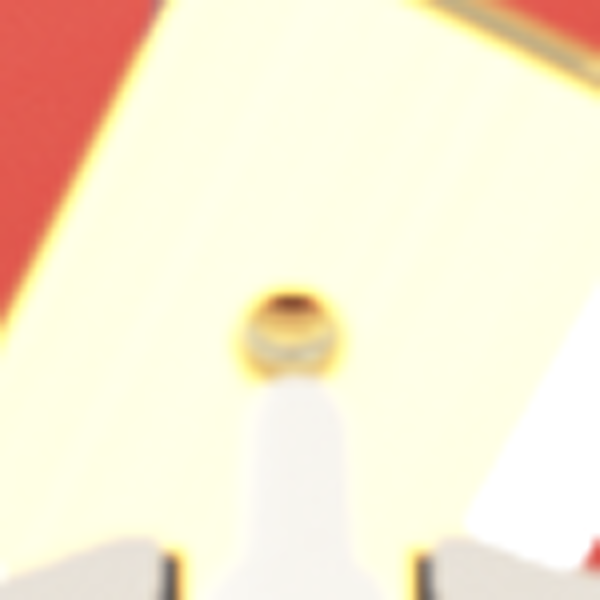

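The wrist zoom shows the shank centred at column 299 and the hole at about (291,334), against the predicted axis (299,328). So I shift about -0.9 mm in y and +0.3 mm in z, then go lower.

```bash
python3 -m crank '[{"x":0.009,"y":-0.0009,"z":0.0003,"yaw":0},{"x":0.007,"y":0,"z":0,"yaw":0},{"x":0,"y":0,"z":0,"yaw":0},{"x":0,"y":0,"z":0,"yaw":0},{"x":0,"y":0,"z":0,"yaw":0}]'
python3 hv.py p_w.png
```

```text
time: 25.13
eef_pos: [0.5323, 0.1681, 0.2907]
orientation: [0.418, 0.57, -0.419, 0.57]
contact_force: [-0.0, -0.0, -0.3]
opening: 0.0159
t 25.13 tcp [0.5323 0.1681 0.2907] tx [-0. -0. -1.] jaw heading deg 17.44 F [-0.04 -0.01 -0.25] open 0.0159 q7 0.2
axis at plate [321.97954107 217.77524222] zoom [299.35632855 385.72193776]
axis at tip [321.99136265 220.98198399] zoom [299.45090121 411.37587196]
mm per px: col [ 7.27497078e-01 -2.54930094e-04] row [5.16453424e-04 7.68092484e-01]
```

View pics/p_w.png

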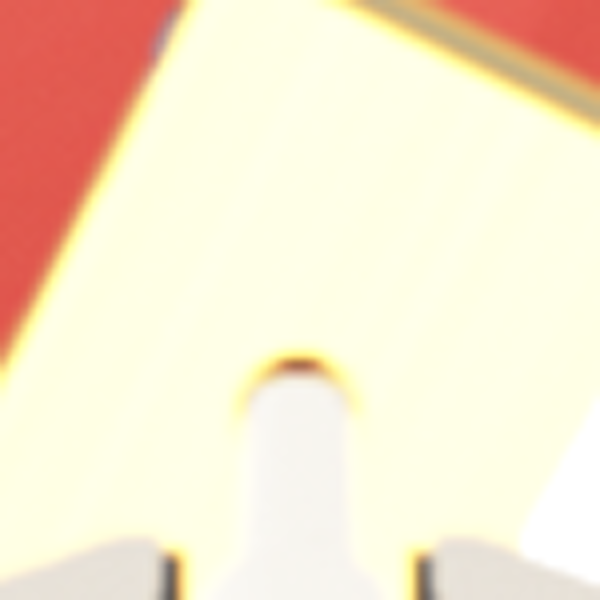

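The zoom shows the columns centred (hole 298, pin 299). The pin sits about 1.2 mm too far in -z, so I correct that.

```bash
python3 -m crank '[{"x":0,"y":0,"z":0.0012,"yaw":0},{"x":0.003,"y":0,"z":0,"yaw":0},{"x":0,"y":0,"z":0,"yaw":0},{"x":0,"y":0,"z":0,"yaw":0},{"x":0,"y":0,"z":0,"yaw":0}]'
python3 hv.py q_w.png
```

```text
time: 25.6
eef_pos: [0.5326, 0.1669, 0.2878]
orientation: [0.418, 0.57, -0.418, 0.57]
contact_force: [-0.3, 0.2, 0.3]
opening: 0.0157
t 25.6 tcp [0.5326 0.1669 0.2878] tx [-0. -0. -1.] jaw heading deg 17.44 F [-0.31  0.23  0.34] open 0.0157 q7 0.2
axis at plate [321.98311013 219.1601584 ] zoom [299.384881   396.80126724]
axis at tip [321.98977355 220.99045311] zoom [299.43818839 411.44362486]
mm per px: col [ 7.17889008e-01 -2.11436058e-04] row [5.04421238e-04 7.57927778e-01]
```

View pics/q_w.png

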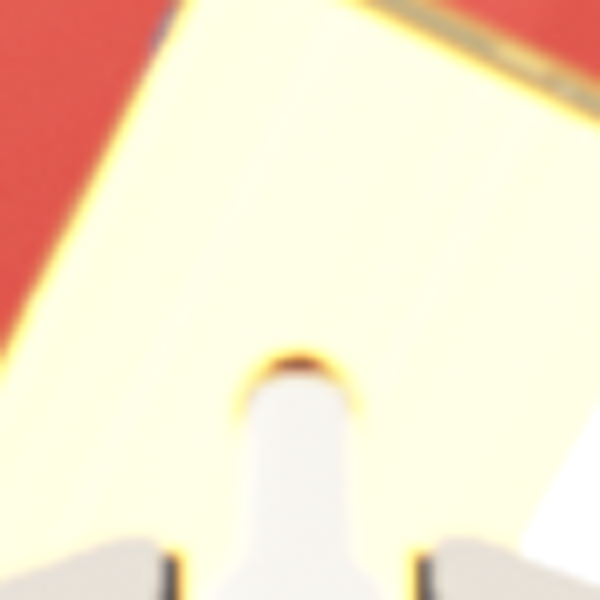

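The hole now extrapolates concentric with the tip (edge 355+15=370, tip edge 373). I descend slowly and feel for contact.

```bash
python3 -m crank '[{"x":0.0015,"y":0,"z":0,"yaw":0},{"x":0.001,"y":0,"z":0,"yaw":0},{"x":0.001,"y":0,"z":0,"yaw":0},{"x":0,"y":0,"z":0,"yaw":0}]'
python3 -m crank '[{"x":0.001,"y":0,"z":0,"yaw":0},{"x":0.001,"y":0,"z":0,"yaw":0},{"x":0,"y":0,"z":0,"yaw":0}]'
python3 -m crank '[{"x":0.001,"y":0,"z":0,"yaw":0},{"x":0.001,"y":0,"z":0,"yaw":0},{"x":0,"y":0,"z":0,"yaw":0}]'
python3 hv.py r_w.png
```

```text
time: 25.98
eef_pos: [0.5325, 0.1669, 0.284]
orientation: [0.418, 0.57, -0.419, 0.57]
contact_force: [-0.2, 0.2, -1.3]
opening: 0.0155
time: 26.23
eef_pos: [0.5326, 0.1669, 0.282]
orientation: [0.418, 0.57, -0.419, 0.57]
contact_force: [-0.1, -0.4, -0.3]
opening: 0.0158
time: 26.48
eef_pos: [0.5326, 0.1669, 0.2801]
orientation: [0.418, 0.57, -0.419, 0.57]
contact_force: [-0.1, -0.3, 0.1]
opening: 0.0157
t 26.48 tcp [0.5326 0.1669 0.2801] tx [-0. -0. -1.] jaw heading deg 17.44 F [-0.06 -0.32  0.12] open 0.0157 q7 0.21
axis at plate [321.97498686 222.97230721] zoom [299.31989485 427.29845765]
axis at tip [321.96793975 220.98535065] zoom [299.26351802 411.40280519]
mm per px: col [ 6.92465463e-01 -2.97207755e-04] row [5.02444300e-04 7.31091747e-01]
```

View pics/r_w.png

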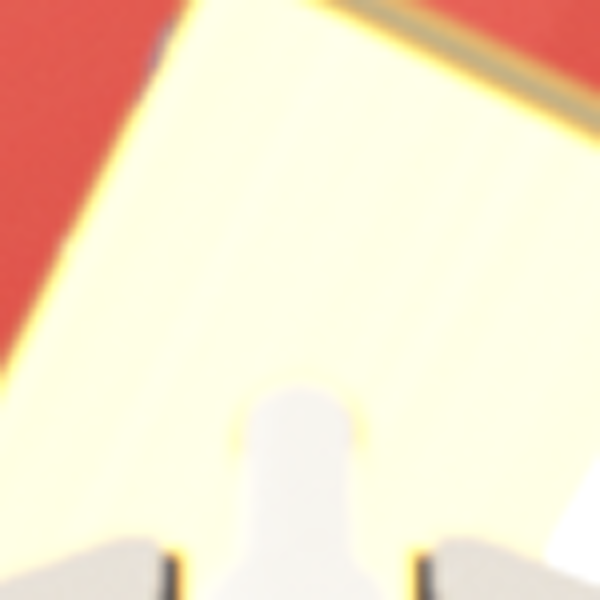

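The tip is 4 mm inside the upper plate's hole with no force. I carry on down in small steps.

```bash
python3 -m crank '[{"x":0.0015,"y":0,"z":0,"yaw":0},{"x":0.0015,"y":0,"z":0,"yaw":0},{"x":0.0015,"y":0,"z":0,"yaw":0},{"x":0,"y":0,"z":0,"yaw":0}]'
python3 -m crank '[{"x":0.0015,"y":0,"z":0,"yaw":0},{"x":0.0015,"y":0,"z":0,"yaw":0},{"x":0.0015,"y":0,"z":0,"yaw":0},{"x":0,"y":0,"z":0,"yaw":0}]'
python3 -m crank '[{"x":0.0015,"y":0,"z":0,"yaw":0},{"x":0.0015,"y":0,"z":0,"yaw":0},{"x":0.0015,"y":0,"z":0,"yaw":0},{"x":0,"y":0,"z":0,"yaw":0}]'
```

```text
time: 26.87
eef_pos: [0.5325, 0.1669, 0.2754]
orientation: [0.418, 0.57, -0.419, 0.57]
contact_force: [-1.2, -0.5, -0.4]
opening: 0.0157
time: 27.2
eef_pos: [0.5325, 0.1669, 0.2709]
orientation: [0.418, 0.57, -0.419, 0.57]
contact_force: [0.0, 0.2, 0.0]
opening: 0.0155
time: 27.53
eef_pos: [0.5325, 0.1669, 0.2664]
orientation: [0.418, 0.57, -0.419, 0.57]
contact_force: [-0.1, 0.0, -0.3]
opening: 0.0156
```

Through the upper plate and the sample, and entering the lower plate, with no force. The bush edge comes at TCP z of about 0.258.

```bash
python3 -m crank '[{"x":0.0015,"y":0,"z":0,"yaw":0},{"x":0.0015,"y":0,"z":0,"yaw":0},{"x":0.0015,"y":0,"z":0,"yaw":0},{"x":0,"y":0,"z":0,"yaw":0}]'
python3 -m crank '[{"x":0.001,"y":0,"z":0,"yaw":0},{"x":0.001,"y":0,"z":0,"yaw":0},{"x":0.001,"y":0,"z":0,"yaw":0},{"x":0,"y":0,"z":0,"yaw":0}]'
python3 -m crank '[{"x":0.001,"y":0,"z":0,"yaw":0},{"x":0.001,"y":0,"z":0,"yaw":0},{"x":0.001,"y":0,"z":0,"yaw":0},{"x":0,"y":0,"z":0,"yaw":0}]'
```

```text
time: 27.87
eef_pos: [0.5325, 0.1669, 0.2619]
orientation: [0.418, 0.57, -0.419, 0.57]
contact_force: [1.0, -0.3, -0.7]
opening: 0.0156
time: 28.2
eef_pos: [0.5326, 0.1669, 0.2591]
orientation: [0.418, 0.57, -0.419, 0.57]
contact_force: [-0.4, 0.1, 0.3]
opening: 0.0158
time: 28.53
eef_pos: [0.5326, 0.1669, 0.2561]
orientation: [0.418, 0.57, -0.419, 0.57]
contact_force: [-0.1, 0.4, -0.8]
opening: 0.0153
```

```bash
python3 -m crank '[{"x":0.001,"y":0,"z":0,"yaw":0},{"x":0.001,"y":0,"z":0,"yaw":0},{"x":0.001,"y":0,"z":0,"yaw":0},{"x":0,"y":0,"z":0,"yaw":0}]'
python3 -m crank '[{"x":0.001,"y":0,"z":0,"yaw":0},{"x":0.001,"y":0,"z":0,"yaw":0},{"x":0.001,"y":0,"z":0,"yaw":0},{"x":0,"y":0,"z":0,"yaw":0}]'
python3 -m crank '[{"x":0.001,"y":0,"z":0,"yaw":0},{"x":0.001,"y":0,"z":0,"yaw":0},{"x":0.001,"y":0,"z":0,"yaw":0},{"x":0,"y":0,"z":0,"yaw":0}]'
```

```text
time: 28.87
eef_pos: [0.5326, 0.1669, 0.2531]
orientation: [0.418, 0.57, -0.419, 0.57]
contact_force: [-0.3, -0.7, -0.1]
opening: 0.0154
time: 29.2
eef_pos: [0.5326, 0.1669, 0.2501]
orientation: [0.418, 0.57, -0.419, 0.57]
contact_force: [-0.0, 0.1, 1.3]
opening: 0.0154
time: 29.53
eef_pos: [0.5326, 0.1669, 0.247]
orientation: [0.418, 0.57, -0.419, 0.57]
contact_force: [-0.1, 1.0, -0.9]
opening: 0.0155
```

The tip is 11 mm down the bush. About 5 mm remain until the head seats (TCP z of about 0.242).

```bash
python3 -m crank '[{"x":0.001,"y":0,"z":0,"yaw":0},{"x":0.001,"y":0,"z":0,"yaw":0},{"x":0.001,"y":0,"z":0,"yaw":0},{"x":0,"y":0,"z":0,"yaw":0}]'
python3 -m crank '[{"x":0.0007,"y":0,"z":0,"yaw":0},{"x":0,"y":0,"z":0,"yaw":0}]'
python3 -m crank '[{"x":0.0007,"y":0,"z":0,"yaw":0},{"x":0,"y":0,"z":0,"yaw":0}]'
python3 -m crank '[{"x":0.0007,"y":0,"z":0,"yaw":0},{"x":0,"y":0,"z":0,"yaw":0}]'
```

```text
time: 29.87
eef_pos: [0.5326, 0.1669, 0.2441]
orientation: [0.418, 0.57, -0.419, 0.57]
contact_force: [0.3, 0.2, -0.9]
opening: 0.0158
time: 30.03
eef_pos: [0.5326, 0.1669, 0.2435]
orientation: [0.418, 0.57, -0.419, 0.57]
contact_force: [0.1, -0.7, 0.5]
opening: 0.0159
time: 30.2
eef_pos: [0.5326, 0.1669, 0.2428]
orientation: [0.418, 0.57, -0.419, 0.57]
contact_force: [0.2, 0.0, -0.3]
opening: 0.0159
time: 30.37
eef_pos: [0.5326, 0.1669, 0.2421]
orientation: [0.418, 0.57, -0.419, 0.57]
contact_force: [0.2, 0.3, 0.2]
opening: 0.0157
```

```bash
python3 -m crank '[{"x":0.0005,"y":0,"z":0,"yaw":0},{"x":0,"y":0,"z":0,"yaw":0},{"x":0,"y":0,"z":0,"yaw":0}]'
python3 -m crank '[{"x":0.0005,"y":0,"z":0,"yaw":0},{"x":0,"y":0,"z":0,"yaw":0},{"x":0,"y":0,"z":0,"yaw":0}]'
python3 -m crank '[{"x":0.0005,"y":0,"z":0,"yaw":0},{"x":0,"y":0,"z":0,"yaw":0},{"x":0,"y":0,"z":0,"yaw":0}]'
```

```text
time: 30.62
eef_pos: [0.5326, 0.1669, 0.242]
orientation: [0.418, 0.57, -0.418, 0.57]
contact_force: [-1.5, -0.1, 3.3]
opening: 0.0153
time: 30.87
eef_pos: [0.5327, 0.1668, 0.2419]
orientation: [0.419, 0.57, -0.418, 0.57]
contact_force: [-1.1, -1.0, 6.9]
opening: 0.0156
time: 31.12
eef_pos: [0.5327, 0.1668, 0.2418]
orientation: [0.419, 0.57, -0.418, 0.57]
contact_force: [-2.0, 0.1, 9.0]
opening: 0.0155
```

Head seated at the predicted height, felt as a 9 N rise. I relieve the preload, open and rise.

```bash
python3 -m crank '[{"x":-0.0012,"y":0,"z":0,"yaw":0},{"x":0,"y":0,"z":0,"yaw":0},{"x":0,"y":0,"z":0,"yaw":0}]'
python3 -m crank '[{"x":0,"y":0,"z":0,"yaw":0},{"x":0,"y":0,"z":0,"yaw":0},{"x":0,"y":0,"z":0,"yaw":0},{"x":0,"y":0,"z":0,"yaw":0},{"x":0,"y":0,"z":0,"yaw":0}]' 0.6
python3 -m crank '[{"x":-0.01,"y":0,"z":0,"yaw":0},{"x":-0.02,"y":0,"z":0,"yaw":0},{"x":-0.03,"y":0,"z":0,"yaw":0},{"x":-0.03,"y":0,"z":0,"yaw":0},{"x":-0.02,"y":0,"z":0,"yaw":0},{"x":0,"y":0,"z":0,"yaw":0},{"x":0,"y":0,"z":0,"yaw":0}]'
python3 - <<'E'
from bench import r
from h import *
s,M=show(r); f=r.grab_frame("wrist"); cv2.imwrite("pics/s_w.png",cv2.resize(f["frame"][130:330,200:440],None,fx=3.2,fy=3,interpolation=cv2.INTER_CUBIC))
f=r.grab_frame("scene"); cv2.imwrite("pics/s_s.png",cv2.resize(f["frame"][180:290,290:410],None,fx=6,fy=5.4,interpolation=cv2.INTER_CUBIC))
E
```

```text
time: 31.37
eef_pos: [0.5328, 0.167, 0.242]
orientation: [0.419, 0.57, -0.418, 0.57]
contact_force: [0.1, -0.4, 4.3]
opening: 0.0154
time: 31.78
eef_pos: [0.5326, 0.1669, 0.2417]
orientation: [0.418, 0.57, -0.419, 0.57]
contact_force: [-1.0, -0.2, 0.1]
opening: 0.0369
time: 32.37
eef_pos: [0.5327, 0.1669, 0.3536]
orientation: [0.419, 0.569, -0.417, 0.571]
contact_force: [-0.8, -0.5, -0.9]
opening: 0.0372
t 32.37 tcp [0.5327 0.1669 0.3536] tx [ 0.003  0.001 -1.   ] jaw heading deg 17.44 F [-0.81 -0.51 -0.86] open 0.0372 q7 0.17
```

View pics/s_w.png

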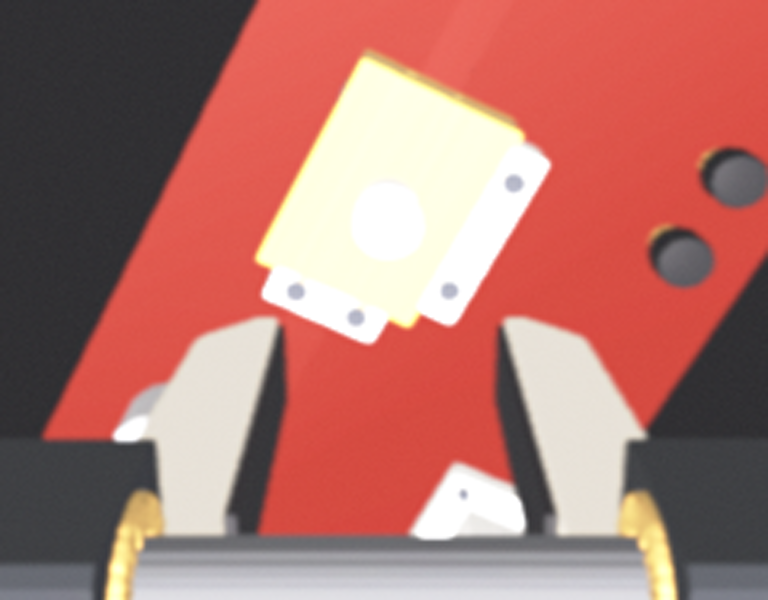

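View pics/s_s.png

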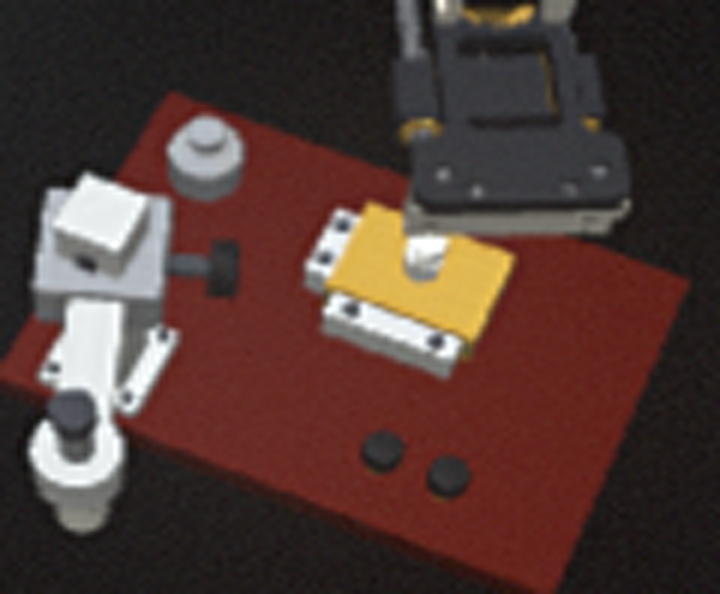

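Both views show the pin's head down on the upper plate: (388,222) in the wrist zoom and (428,255) in the scene zoom. The stack is snug on both stops and the gripper is clear. I hand it in.

```bash
python3 - <<'E'
from bench import r
from h import *
f=r.grab_frame("wrist"); print("axis of head top proj",w2p(f,[[.5326,.1669,.083]]))
print(r.job_done())
E
```

```text
axis of head top proj [[323.13747104 206.02542457]]
the job is handed in; nothing more can be done
None
```

I squared the three plates against both stops, seated the long pin through all of them into the bush, and let go. The job is handed in at about 32.5 s; no verdict comes back, so the checks below are my own.

- **Squaring:** I pushed the stack lightly onto the rear stop (at most about 10 N), then onto the side stop (about 10 N). A second light push on the rear stop (about 6 N) met contact at the same place.
- **Pin:** I gripped the long pin by its head and lined it up with the hole using the wrist camera. It went down through all three plates and into the bush with no more than about 1.5 N. The head seated at the predicted height, felt as a rise to about 9 N, and I then released it.
- **Last pictures:** The plates are flush on both stops and the pin's head is down on the upper plate. In the wrist view the head's centre is at about (321, 204), against (323, 206) predicted. The weight and terminals look untouched there, and the short pin and vial looked undisturbed in the view after I lifted the pin.
- **What disagreed:** The stand's position by touch and by camera differed by up to about 1.5 mm, within the stated calibration. The fit of the pin settled it.
- **What failed:** My first move commands were refused because of their format, and nothing moved.
- **Not checked:** I did not separately check the positions of the meter, tweezers and pen after the start.

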